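# Clear a vial-decapping deck with the bench brush and tip the scrap tray

## Task

Sweep all five pieces of scrap (spent red stoppers and broken orange caps) off the decapping station's deck into the blue tray beside it with the hand brush, touching the scrap only with the brush and leaving the amber sample vial standing where it is. Stand the brush upright back on its black mat, then lift the tray by its yellow grip so that all the scrap slides out through the corner notch into the yellow waste box, set the tray back down flat and let go. Leave everything else on the bench where it is.

Things in the scene. Friction and masses are not known exactly. Their poses are not given: they have to be found in the camera images.
- station: Fixed decapping station. Origin on the bench (z 0) below the middle of the deck's drop edge; z up. Deck: flat plate 120 mm above the bench, x -100 to +100 mm between two side rims 18 mm high (10 mm thick, outside that), y -260 to 0 mm, both y ends open. Sweep towards +y: past y = 0 scrap drops 30 mm into the tip tray
- tray_floor (a point): Centre of the flat tray's floor top, 90 mm above the bench, axes as the station's (does not move as the tray tips). Blue tray: x +-110, y +-70 mm from here; 3 mm walls 22 mm high on three sides, none on the deck side. Slick: scrap slides on it from about 20 deg, along its walls from about 30 deg
- notch (a point): The tray's open corner (at +110, +142, 85 mm of the station), axes as the station's; both walls stop 50 mm short of it. The hinge line passes here along the horizontal (1, -1, 0)/sqrt2, so the tray tips towards (1, 1, 0)/sqrt2. Two hinge posts, 14 mm thick, 92 mm high, stand on that line 86 mm to either side
- tray (a joint): Tilt of the tip tray about its notch corner, rad: 0 flat on its rests, grows as the opposite corner is lifted, stop at 0.95. The tray (0.45 kg, light hinge) falls back by its own weight when let go; lifting by the grip takes about 3 N
- handle (a point): Centre of the tray's yellow grip: upright disc 26 mm across, 14 mm thick, on a 10 mm stalk at the corner opposite the notch; tray flat, it is at (-118, 12, 158) mm of the station. Its flat faces look along the hinge line (1, -1, 0)/sqrt2: pinched across its thickness from above it pivots between the fingers as the tray tilts. Turns with the tray
- wastebox: Fixed yellow open waste box 160 x 140 x 72 mm (walls 4 mm) below the notch, its x axis along the tipping direction; origin at the centre of its underside on the bench
- clamp_mid (a point): Middle of the fixed steel vial clamp on the deck: an upright round post 24 mm in diameter, 46 mm high above the deck, in the middle strip of the deck
- vial_mid (a point): Centre (22 mm above its foot) of the loose capped amber sample vial, 22 mm in diameter, 44 mm high, 30 g, that stands on the deck on the clamp's +y side. Not to be knocked or moved
- brush_grip (a point): Centre of the hand brush's wooden grip, 68 mm above the bristle ends. Grip: upright, square 22 x 22 mm, 40 to 88 mm above the bristle ends. Below it the block, 22 (x) x 56 (y) mm, 26 to 40 mm, and stiff bristles, 18 (x) x 54 (y) mm, 0 to 26 mm. Sweeps along its own x, either way; z up. About 120 g. Starts standing on the mat
- mat: Fixed black rubber mat 110 x 110 x 4 mm for the brush; origin at the centre of its underside on the bench
- rack: White tube rack with capped tubes, 70 (x) x 110 (y) x 65 mm, loose, a bystander; origin at the centre of its underside
- reagent: Amber reagent bottle 60 mm in diameter, 130 mm high, loose, a bystander; origin at the centre of its underside
- mouse: Black computer mouse 58 (x) x 95 (y) x 34 mm, loose, a bystander; origin at the centre of its underside
- tipbox: Grey box with green lid, 87 x 122 x 64 mm, loose, a bystander; origin at the centre of its underside
- pot: White round pot 70 mm in diameter, 70 mm high, loose, a bystander; origin at the centre of its underside
- scrap0_mid (a point): Centre of a spent red stopper: round, 20 mm in diameter, 15 mm high, about 15 g, loose, standing on the deck
- scrap1_mid (a point): Centre of a spent red stopper: round, 20 mm in diameter, 15 mm high, about 15 g, loose, standing on the deck
- scrap2_mid (a point): Centre of a spent red stopper: round, 20 mm in diameter, 15 mm high, about 15 g, loose, standing on the deck
- scrap3_mid (a point): Centre of a broken orange cap piece: a stepped chunk 20 x 14 x 16 mm, about 15 g, loose, lying on the deck
- scrap4_mid (a point): Centre of a broken orange cap piece: a stepped chunk 20 x 14 x 16 mm, about 15 g, loose, lying on the deck

How it is judged:
By the outcome, as a careful person would: the job done as asked, in the order asked, and still so for the second after the job is handed in, with the robot touching nothing.
It also fails if it takes over 72 s, if anything falls off the work surface, if the arm or the gripper's body presses on something with over 40 N, if the wrist force passes 120 N, or if a joint passes its speed limit or range.

## Robot

A 6-joint arm with a two-finger parallel gripper is mounted at the origin on the work surface. World frame = base frame: x ahead of the robot, y to its left, z up, the work surface at z = 0. Lengths are in m, angles in degrees, forces in N, time in s.
With the tool pointing down it reaches from about 0.3 to 0.75 m from the base axis. Payload 8.5 kg.
Tool frame: the origin (TCP) lies on the centre line of the jaws, within the pads' length; the fingertips stand env.tips_ahead ahead of it and the grasp point (between the pads) lies 8 mm behind it (env.tips_ahead is the distance from the TCP to the fingertips, in m); z points along the fingers, y is the direction in which the jaws open and shut (so a half turn about z gives the same grasp; the last joint's range is limited). The gripper opens to 85 mm and grips with 20 to 120 N. Pads are 22 mm wide; open, the fingers measure 114 mm over their backs; the gripper's body (76 mm by 85 mm) begins 54 mm behind the grasp point. The pads swing forward as they close: fully open they stand 13 mm farther back than shut.
Start: joints at [64.784, 21.807, 74.336, -0, 83.858, -12.336], TCP at [0.123, 0.536, 0.242] pointing down, gripper open.
Joint ranges: [-178.18, 178.18], [-50.72, 133.34], [12.68, 142.11], [-81.47, 261.47], [9.98, 163.14], [-165.26, 165.26]. Speed limits (degrees/s): [136.94, 136.94, 180, 180, 180, 180].

## Interface

Orientations are given as a 3x3 rotation matrix whose columns are the frame's x, y, z axes.
In Python, from rig import env gives the robot as it stands.
- The arm moves only by the tool servo_tool, never from a script. Its argument "commands" is a list of rows, each an object with "linear": the shift along the tool's x, y, z in mm, a list of three; "angular": the turn, a rotation vector about the tool's x, y, z in degrees, a list of three; "gripper": the opening, from -1 (shut) to 1 (fully open). In form: [{"linear": [x, y, z], "angular": [rx, ry, rz], "gripper": gripper}, ...]. A call has 1 to 20 rows; each row is the pose to reach, as a shift and turn from the pose commanded when the call began, along the tool's axes at that moment; what a row does not reach only later rows make up. A row lasts 1/10 s, in which the tool goes at most 50 mm and 8.59 degrees, less where a joint would pass 70% of its speed; a pose out of reach is approached as far as the arm can. A call with a gripper value outside its range is refused whole. The fingers move at their own pace and stop on an object; "force" is the grip in N (left out, the last holds). Time passes only in rows, so rows that repeat a pose let the fingers close. It gives the time, the measured TCP pose, the force and the opening at its end, in the units of the state.
- env.observe(): the state, without advancing time (a new reading comes with each control period).
- env.get_image(name): name is "side" or "top" or "wrist"; returns a dict with "frame" (400x640x3 uint8, blue, green, red), "fx", "fy", "cx", "cy" (pixels), "cam_to_world" (4x4, takes a point from camera to world coordinates); the wrist camera has in their place "T_tool_cam" (4x4, takes a point from camera to tool coordinates, whose origin is the TCP and whose axes are the flange's). Camera axes: x right, y up, looking along -z (the intrinsics and any distortion apply to the point x, -y, -z); pixel columns grow to the right and rows downward; lengths in m; the calibration is good to about 2 mm. A picture is of the moment at which its call begins: read the wrist's pose just before it. There is no depth.
- env.close_job(): hands the job in, once; it reports no verdict.
Trained networks look in a picture, given as the dict that the camera call returned (one of the last four; its "shot" number tells which), for a name from the list of things; names that differ only in an ending like _2 or _b are one class to them, and where a whole thing is asked for, a point or a joint stands for the part that bears it (a point fixed in the world has none). Each returns a list of dicts, best first, with "confidence" (0 to 1); they miss things now and then, are a little off and sometimes report something else, mostly with a low value. They report only what shows in the picture. A call takes as long as a camera call.
- env.trace(picture, query): "pixels" (400x640 bool, what is visible of it) and "extent" ([left, top, right, bottom] in pixels, round what is visible of it).
The state is a dict: "time_s": time; "q": joint angles; "qvel": joint speeds; "joint_efforts": joint torques, N m; "position": TCP position; "tool_rot": TCP orientation; "ft_force": force on the tool from outside, world axes, zero at the start; "wrist_torque": the same for the moment, N m; "grip_width": finger opening in m.
Only numpy, scipy, OpenCV 4.12 (cv2) and the standard library are available. Lean on these libraries where they do the work, as an engineer would, in place of code of your own. Each camera call takes 0.05 s, during which the arm holds its last target.

## Working session

There is one attempt and no reset: what is moved stays moved. The work goes in short steps, Python scripts to look and compute and a tool call to move; the robot and the scene stay as the last step left them, time stands still between calls to the robot, and variables do not carry over. Pictures are saved under pics/ and viewed, and the job is handed in when it is done.

Besides the shell and the picture viewer there is one more tool, called as a command line: name --argument value ..., lists and objects as JSON in quotes. servo_tool: Moves the arm, as the interface text tells. Its arguments: {"type":"object","properties":{"commands":{"type":"array","items":{"type":"object","properties":{"linear":{"type":"array","items":{"type":"number"}},"angular":{"type":"array","items":{"type":"number"}},"gripper":{"type":"number"}}}},"force":{"type":"number"}},"required":["commands"]}

```bash
ls; mkdir -p pics; python3 - <<'E'
from rig import env
import cv2
print(env.observe(), env.tips_ahead)
for n in ("side","top","wrist"):
    p=env.get_image(n); cv2.imwrite(f"pics/{n}0.png",p["frame"])
    print(n,{k:v for k,v in p.items() if k!="frame"})
E
```

```text
pics
{'time_s': 0.0, 'q': array([ 6.47844181e+01,  2.18440636e+01,  7.43864665e+01,  1.77860149e-03,
        8.38584494e+01, -1.23352461e+01]), 'qvel': array([-0.04982051, -0.08935787, -0.01665868,  0.03540405,  0.08688234,
       -0.00988641]), 'joint_efforts': array([-2.26844160e-03, -4.48457122e+01, -2.31263602e+01, -3.35683299e-04,
        4.79665148e-03, -3.30234809e-05]), 'position': array([0.12247016, 0.53590177, 0.24167288]), 'tool_rot': array([[-9.74836887e-01,  2.22918300e-01, -6.89534587e-04],
       [ 2.22919073e-01,  9.74835960e-01, -1.39185473e-03],
       [ 3.61913222e-04, -1.51054174e-03, -9.99998794e-01]]), 'ft_force': array([-0.48101663, -0.47110565,  0.07190411]), 'wrist_torque': array([-0.03519091, -0.02971164,  0.0136966 ]), 'grip_width': 0.08544427816037212} 0.011
side {'fx': 366.47189372147085, 'fy': 366.47189372147085, 'cx': 320.52742792440716, 'cy': 200.4337367538757, 'cam_to_world': array([[-0.99605608,  0.0695167 , -0.05513363,  0.48821599],
       [-0.08672177, -0.63145409,  0.77054855,  0.77073524],
       [ 0.01875164,  0.77229086,  0.63499229,  0.738536
[... 234 characters left out ...]
42, -0.1978307 ,  0.32369925],
       [-0.99972307,  0.01713168, -0.01613349,  0.03929478],
       [-0.01242217,  0.19809837,  0.98010343,  1.10824192],
       [ 0.        ,  0.        ,  0.        ,  1.        ]]), 'shot': 2}
wrist {'fx': 287.8049758325985, 'fy': 287.8049758325985, 'cx': 322.2416268344381, 'cy': 198.4745630597865, 'T_tool_cam': array([[-9.44407896e-04,  9.61359862e-01,  2.75293161e-01,
         6.89839923e-02],
       [ 9.99999208e-01,  1.13689664e-03, -5.39641622e-04,
         1.40047992e-03],
       [-8.31769665e-04,  2.75292433e-01, -9.61360174e-01,
        -1.31933883e-01],
       [ 0.00000000e+00,  0.00000000e+00,  0.00000000e+00,
         1.00000000e+00]]), 'shot': 3}
```

View pics/top0.png

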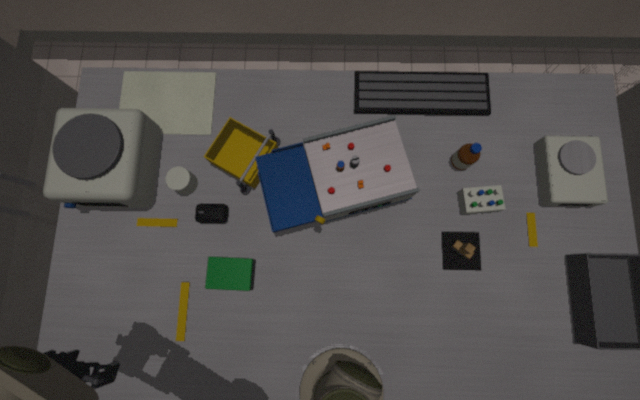

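View pics/side0.png

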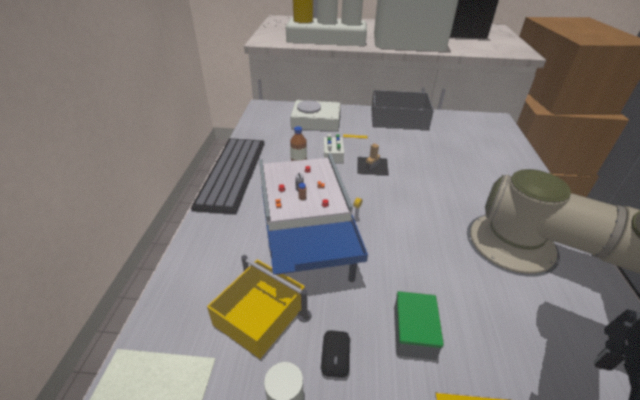

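View pics/wrist0.png

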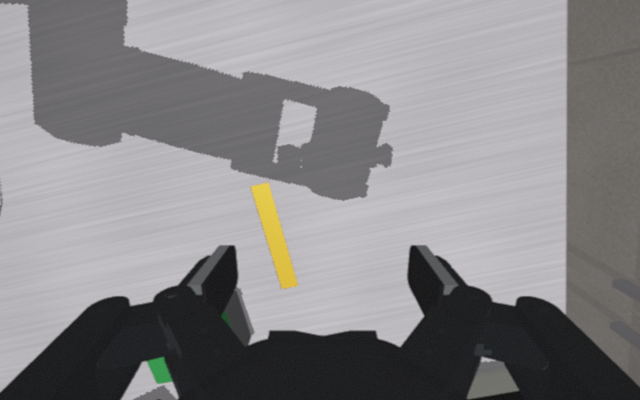

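```bash
cat > h.py <<'E'
import numpy as np, cv2
from rig import env
def proj(p,X):
    T=np.linalg.inv(p["cam_to_world"]); c=T[:3,:3]@np.asarray(X,float)+T[:3,3]
    return np.array([p["fx"]*c[0]/-c[2]+p["cx"], p["fy"]*-c[1]/-c[2]+p["cy"]])
def ray(p,uv,T=None):
    T=p["cam_to_world"] if T is None else T
    d=np.array([(uv[0]-p["cx"])/p["fx"],-(uv[1]-p["cy"])/p["fy"],-1.])
    return T[:3,3],T[:3,:3]@d
def onz(p,uv,z,T=None):
    o,d=ray(p,uv,T); return o+d*(z-o[2])/d[2]
def tri(rays):
    A=np.zeros((3,3));b=np.zeros(3)
    for o,d in rays:
        d=d/np.linalg.norm(d);M=np.eye(3)-np.outer(d,d);A+=M;b+=M@o
    return np.linalg.solve(A,b)
def cen(m):
    v,u=np.nonzero(m); return np.array([u.mean(),v.mean()])
def wristT(p,s):
    F=np.eye(4);F[:3,:3]=s["tool_rot"];F[:3,3]=s["position"];return F@p["T_tool_cam"]
E
python3 - <<'E'
from h import *
P={n:env.get_image(n) for n in("top","side")}
for q in "brush_grip mat clamp_mid vial_mid scrap0_mid scrap3_mid handle wastebox tray station rack reagent mouse tipbox pot".split():
  for n,p in P.items():
    for d in env.trace(p,q)[:5]:
        if d["confidence"]>.2: print(q,n,round(d["confidence"],2),np.round(cen(d["pixels"]),1),np.round(d["extent"]),int(d["pixels"].sum()))
for n,p in P.items():
    f=p["frame"]
    if n=="top": c=f[105:240,190:430]
    else: c=f[140:290,190:400]
    cv2.imwrite(f"pics/{n}_z.png",cv2.resize(c,None,fx=3.3,fy=3.3,interpolation=cv2.INTER_CUBIC))
E
```

```text
brush_grip top 0.73 [462.7 248.2] [450. 239. 474. 256.] 241
brush_grip top 0.66 [465.3 155.3] [451. 143. 482. 172.] 590
brush_grip side 0.71 [372.8 156.6] [366. 144. 381. 171.] 260
brush_grip side 0.6 [289.9 252.8] [209. 152. 368. 358.] 15399
mat top 0.68 [460.4 251.1] [445. 232. 486. 273.] 1295
mat side 0.97 [372.6 167.8] [355. 157. 387. 176.] 358
vial_mid top 0.52 [339.5 164.8] [335. 161. 344. 172.] 72
vial_mid top 0.51 [459.7 251. ] [443. 229. 482. 272.] 1256
vial_mid side 0.67 [301.9 191.4] [298. 184. 309. 199.] 136
scrap0_mid top 0.63 [350.4 145.6] [348. 141. 353. 149.] 45
scrap0_mid side 0.33 [417.1 325.9] [393. 290. 448. 361.] 3026
scrap0_mid side 0.24 [324.9 202.9] [320. 198. 331. 207.] 54
scrap3_mid top 0.49 [325.8 145.7] [323. 140. 333. 149.] 33
scrap3_mid side 0.39 [277.9 202.8] [279. 203. 278. 207.] 28
handle top 0.62 [286.7 186.4] [241. 131. 325. 232.] 4299
handle side 0.81 [315.1 246.7] [246. 197. 371. 291.] 4292
wastebox top 0.64 [237.8 150.1] [208. 116. 279. 185.] 2551
wastebox side 0.64 [255.3 308.8] [206. 261. 304. 358.] 5317
wastebox side 0.53 [314.7 247. ] [246. 1
[... 388 characters left out ...]
327. 137. 346. 163.] 486
rack side 0.67 [289.8 253.4] [210. 155. 366. 356.] 15100
reagent top 0.76 [465.4 155.5] [451. 142. 480. 173.] 592
reagent side 0.66 [298.1 145.4] [291. 130. 307. 159.] 442
mouse top 0.67 [210.4 212.6] [196. 201. 228. 223.] 655
mouse side 0.82 [335.3 353.9] [321. 331. 351. 379.] 1272
mouse side 0.64 [324.8 202.8] [322. 200. 331. 209.] 44
tipbox top 0.68 [229.7 273. ] [202. 256. 255. 291.] 1576
tipbox top 0.57 [238.1 150.2] [207. 116. 280. 189.] 2546
tipbox side 0.69 [417.2 325.5] [394. 290. 448. 359.] 2935
tipbox side 0.25 [334.  147.9] [324. 137. 345. 163.] 452
pot top 0.76 [180.7 179.8] [164. 164. 198. 194.] 682
pot side 0.81 [283.5 382.2] [267. 362. 302. 397.] 1290
```

View pics/top_z.png

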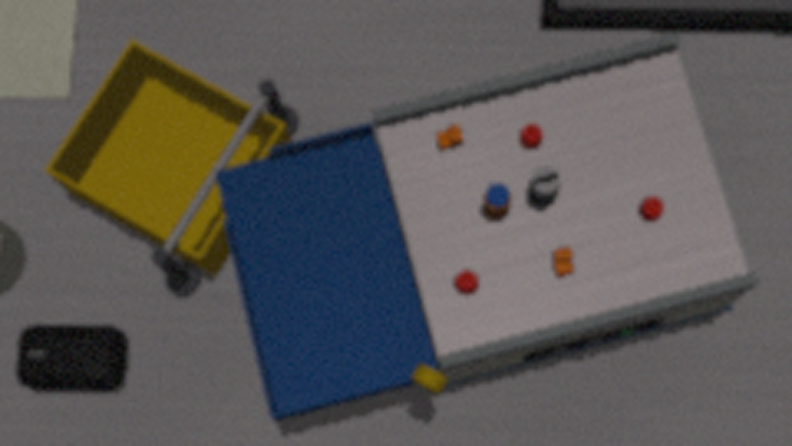

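View pics/side_z.png

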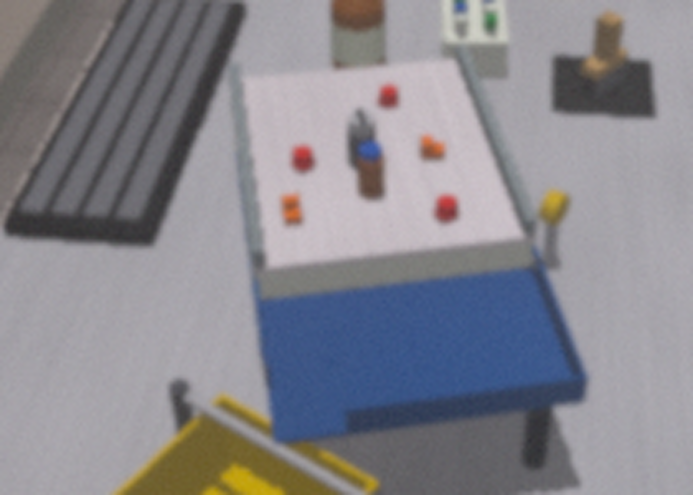

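```bash
cat > fit.py <<'E'
from h import *
from scipy.optimize import least_squares
P={n:env.get_image(n) for n in("top","side")}
o={"top":(190,105),"side":(190,140)}
D=[("top",(376,127),(100,0,120)),("top",(437,358),(-100,0,138)),("top",(678,55),(100,-260,120)),("top",(748,275),(-100,-260,138)),
("top",(219,171),(110,142,88)),("top",(275,415),(-111,143,112)),("top",(430,378),(-118,12,158)),
("side",(264,268),(100,0,120)),("side",(533,240),(-100,0,120)),("side",(277,440),(110,142,88)),("side",(583,378),(-113,143,112)),("side",(555,207),(-118,12,158)),("side",(245,76),(100,-260,120)),("side",(459,58),(-100,-260,120))]
def w(p,X):
    c,s=np.cos(p[2]),np.sin(p[2]); X=np.array(X)/1e3
    return np.array([p[0]+c*X[0]-s*X[1],p[1]+s*X[0]+c*X[1],X[2]])
def res(p): return np.concatenate([proj(P[n],w(p,X))-(np.array(uv)/3.3+o[n]) for n,uv,X in D])
r=least_squares(res,[.45,0,.25],loss="soft_l1")
print(r.x,np.degrees(r.x[2])); print(np.round(res(r.x).reshape(-1,2),1))
st=r.x
c,s=np.cos(st[2]),np.sin(st[2]);R=np.array([[c,s],[-s,c]])
pts={"sc_or_top":((450,137),(291,209)),"red_tr":((532,135),(303,158)),"vialcap":((497,196),(370,150)),"clamp":((544,186),(362,135)),"red_far":((651,208),(389,96)),"or_bot":((563,261),(432,147)),"red_bot":((466,282),(446,207))}
for k,(a,b) in pts.items():
    X=tri([ray(P["top"],np.array(a)/3.3+o["top"]),ray(P["side"],np.array(b)/3.3+o["side"])])
    z=.16 if k in("vialcap","clamp") else .13
    f=lambda Y:np.round(1e3*(R@(Y[:2]-st[:2])),0)
    print(k,np.round(X*1e3),f(X),"top",f(onz(P["top"],np.array(a)/3.3+o["top"],z)),"side",f(onz(P["side"],np.array(b)/3.3+o["side"],z)))
for k,a,b,z in[("mat",(460.4,251.1),(372.6,167.8),.004),("brush",(462.7,248.2),(372.8,156.6),.07)]:
    print(k,np.round(onz(P["top"],a,z),3),np.round(onz(P["side"],b,z),3),np.round(tri([ray(P["top"],a),ray(P["side"],b)]),3))
for n,p in P.items():
    c=p["frame"][225:280,430:500] if n=="top" else p["frame"][135:185,340:400]
    cv2.imwrite(f"pics/{n}_b.png",cv2.resize(c,None,fx=10,fy=10,interpolation=cv2.INTER_CUBIC))
E
python3 fit.py
```

```text
[0.56229136 0.08465525 0.26992237] 15.465412723832637
[[ 0.5  0.6]
 [-0.1 -0.3]
 [ 0.3 -0.1]
 [ 2.   0.3]
 [-1.  -0.2]
 [-2.3  1.2]
 [-0.9  0.5]
 [ 0.5 -0.9]
 [-2.8 -0.9]
 [-1.9  0.4]
 [ 2.4 -0.1]
 [-0.2 -0.1]
 [-0.5 -0.2]
 [-0.5 -0.3]]
sc_or_top [650.  51. 126.] [ 76. -56.] top [ 75. -56.] side [ 76. -51.]
red_tr [653. -16. 125.] [  60. -121.] top [  60. -121.] side [  60. -114.]
vialcap [591.  13. 160.] [  9. -77.] top [  9. -77.] side [  9. -77.]
clamp [604. -25. 146.] [  11. -117.] top [   8. -115.] side [ 13. -98.]
red_far [ 592. -113.  126.] [ -24. -199.] top [ -24. -198.] side [ -24. -192.]
or_bot [547. -42. 126.] [ -49. -118.] top [ -49. -117.] side [ -48. -113.]
red_bot [529.  36. 126.] [-45. -38.] top [-46. -38.] side [-45. -34.]
mat [ 0.383 -0.339  0.004] [ 0.384 -0.323  0.004] [ 0.383 -0.343 -0.01 ]
brush [ 0.387 -0.323  0.07 ] [ 0.391 -0.292  0.07 ] [ 0.388 -0.331  0.045]
```

```bash
sleep 0
```

```text
(no output)
```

View pics/top_b.png

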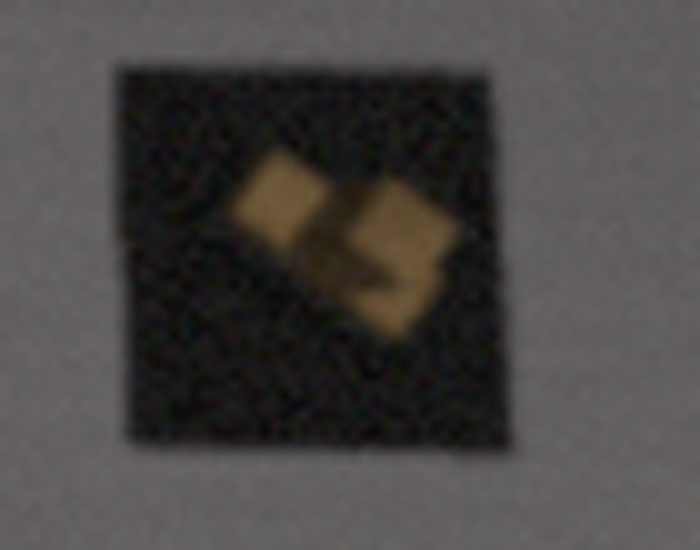

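View pics/side_b.png

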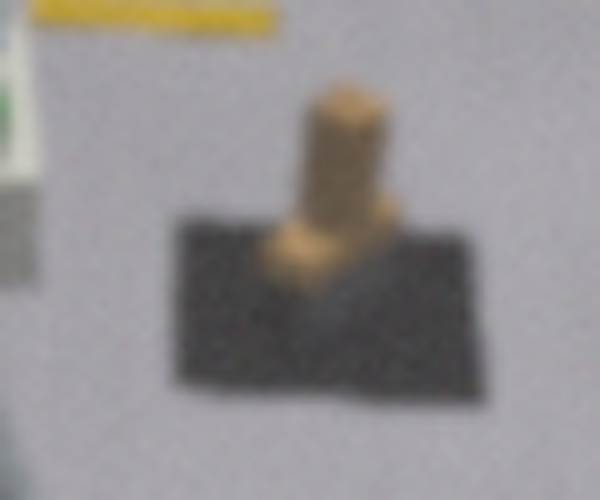

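```bash
cat > st.py <<'E'
from h import *
ST=np.array([.56229,.08466,.26992])
def w(X):
    c,s=np.cos(ST[2]),np.sin(ST[2]); X=np.array(X)/1e3
    return np.array([ST[0]+c*X[0]-s*X[1],ST[1]+s*X[0]+c*X[1],X[2]])
def inst(Y):
    c,s=np.cos(ST[2]),np.sin(ST[2]);R=np.array([[c,s],[-s,c]]);return 1e3*(R@(np.array(Y)[:2]-ST[:2]))
def plan(pos,yawy,s=None,tilt=None):
    "pos world of TCP, tool y axis angle (deg), tool down -> linear mm, angular deg"
    from scipy.spatial.transform import Rotation as Ro
    s=s or env.observe(); R0=s["tool_rot"]; a=np.radians(yawy)
    y=np.array([np.cos(a),np.sin(a),0]);z=np.array([0,0,-1.]);R=np.c_[np.cross(y,z),y,z]
    l=R0.T@(np.array(pos)-s["position"])*1e3
    return np.round(l,1),np.round(Ro.from_matrix(R0.T@R).as_rotvec(degrees=True),2)
E
python3 - <<'E'
from st import *
P={n:env.get_image(n) for n in("top","side")}
for a,z in(((470,247.5),.092),((463.7,249.5),.044)): print(onz(P["top"],a,z))
print(onz(P["side"],(374.8,145.3),.092))
print(tri([ray(P["top"],(470,247.5)),ray(P["side"],(374.8,145.3))]))
print("mat", [np.round(onz(P["top"],np.array(c)/10+(430,225),.004),3) for c in((118,68),(488,75),(508,447),(130,442))])
print(plan([.37,-.30,.26],-38))
E
```

```text
[ 0.38786022 -0.33466564  0.092     ]
[ 0.38504479 -0.33461666  0.044     ]
[ 0.38557939 -0.32980791  0.092     ]
[ 0.38655662 -0.33545055  0.08901383]
mat [array([ 0.437, -0.288,  0.004]), array([ 0.437, -0.395,  0.004]), array([ 0.331, -0.394,  0.004]), array([ 0.33 , -0.287,  0.004])]
(array([-427.5, -760. ,  -17.7]), array([ -0.  ,  -0.  , 115.12]))
```

```bash
python3 - <<'E'
from st import *
print(plan([.36,.18,.27],20),plan([.386,-.334,.20],-38))
E
```

```text
(array([-310.8, -294.3,  -27.7]), array([-0.  , -0.  , 57.12])) (array([-450.7, -789.6,   42.3]), array([ -0.  ,  -0.  , 115.12]))
```

servo_tool --commands '[{"linear": [-311, -294, -28], "angular": [0, 0, 57], "gripper": 1}, {"linear": [-311, -294, -28], "angular": [0, 0, 57], "gripper": 1}, {"linear": [-311, -294, -28], "angular": [0, 0, 57], "gripper": 1}, {"linear": [-311, -294, -28], "angular": [0, 0, 57], "gripper": 1}, {"linear": [-311, -294, -28], "angular": [0, 0, 57], "gripper": 1}, {"linear": [-311, -294, -28], "angular": [0, 0, 57], "gripper": 1}, {"linear": [-311, -294, -28], "angular": [0, 0, 57], "gripper": 1}, {"linear": [-311, -294, -28], "angular": [0, 0, 57], "gripper": 1}, {"linear": [-451, -790, 42], "angular": [0, 0, 115], "gripper": 1}, {"linear": [-451, -790, 42], "angular": [0, 0, 115], "gripper": 1}, {"linear": [-451, -790, 42], "angular": [0, 0, 115], "gripper": 1}, {"linear": [-451, -790, 42], "angular": [0, 0, 115], "gripper": 1}, {"linear": [-451, -790, 42], "angular": [0, 0, 115], "gripper": 1}, {"linear": [-451, -790, 42], "angular": [0, 0, 115], "gripper": 1}, {"linear": [-451, -790, 42], "angular": [0, 0, 115], "gripper": 1}, {"linear": [-451, -790, 42], "angular": [0, 0, 115], "gripper": 1}, {"linear": [-451, -790, 42], "angular": [0, 0, 115], "gripper": 1}, {"linear": [-451, -790, 42], "angular": [0, 0, 115], "gripper": 1}, {"linear": [-451, -790, 42], "angular": [0, 0, 115], "gripper": 1}, {"linear": [-451, -790, 42], "angular": [0, 0, 115], "gripper": 1}]' --force 40

```text
time_s: 3.95
position: [0.3858, -0.3391, 0.199]
tool_rot: [[0.617, 0.787, -0.0], [0.787, -0.617, -0.0], [-0.001, -0.0, -1.0]]
ft_force: [0.3, 0.2, 0.2]
grip_width: 0.0851
```

```bash
python3 - <<'E'
from st import *
s=env.observe();p=env.get_image("wrist");cv2.imwrite("pics/w1.png",p["frame"])
print(s["time_s"],s["position"],s["tool_rot"],s["q"])
E
```

```text
3.95 [ 0.38582344 -0.33906336  0.19901847] [[ 6.17256378e-01  7.86761929e-01 -4.80853923e-04]
 [ 7.86761887e-01 -6.17256538e-01 -3.14536139e-04]
 [-5.44275287e-04 -1.84168102e-04 -9.99999835e-01]] [-5.45170395e+01  2.03317434e+01  8.42899030e+01 -3.39960045e-02
  7.53796735e+01 -1.63923923e+01]
```

View pics/w1.png

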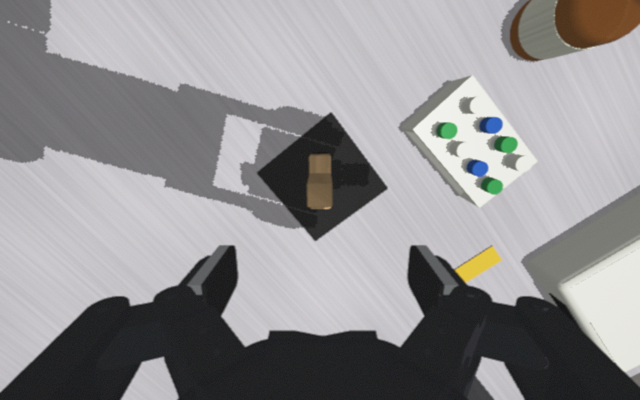

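```bash
python3 - <<'E'
import cv2
f=cv2.imread("pics/w1.png")[100:250,240:400]
cv2.imwrite("pics/w1z.png",cv2.resize(f,None,fx=5,fy=5,interpolation=cv2.INTER_CUBIC)[:600*1])
E
```

```text
(no output)
```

View pics/w1z.png

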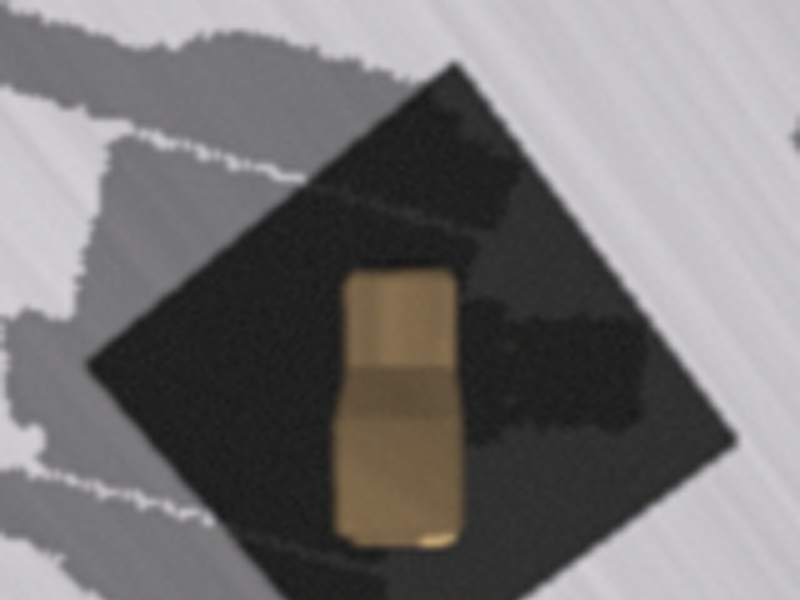

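```bash
python3 - <<'E'
from st import *
s=env.observe();p=env.get_image("wrist");T=wristT(p,s)
print(onz(p,(319.6,196.4),.092,T), onz(p,(320.2,154),.044,T))
g=onz(p,(319.6,196.4),.092,T)
# edges of grip top
for uv in((306.6,183.6),(332.6,183.6),(306.8,209),(332.4,209)): print(onz(p,uv,.092,T)[:2])
print(plan([g[0],g[1],.070],-38.1,s))
print([np.round(onz(p,np.array(c)/5+(240,100),.004,T),3) for c in((455,62),(88,362),(738,438))])
E
```

```text
[ 0.38704526 -0.33099138  0.092     ] [ 0.4059478  -0.30714587  0.044     ]
[ 0.38532827 -0.31526381]
[ 0.40277661 -0.32892876]
[ 0.37116057 -0.33307213]
[ 0.38878036 -0.34686669]
(array([  5. ,  -2.2, 129.4]), array([-0.07, -0.02,  0.06]))
[array([ 0.44 , -0.283,  0.004]), array([ 0.333, -0.283,  0.004]), array([ 0.44 , -0.39 ,  0.004])]
```

servo_tool --commands '[{"linear": [5, -2, 40], "angular": [0, 0, 0], "gripper": 0.2}, {"linear": [5, -2, 80], "angular": [0, 0, 0], "gripper": 0.2}, {"linear": [5, -2, 110], "angular": [0, 0, 0], "gripper": 0.2}, {"linear": [5, -2, 125], "angular": [0, 0, 0], "gripper": 0.2}, {"linear": [5, -2, 131], "angular": [0, 0, 0], "gripper": 0.2}, {"linear": [5, -2, 131], "angular": [0, 0, 0], "gripper": 0.2}, {"linear": [5, -2, 131], "angular": [0, 0, 0], "gripper": -0.6}, {"linear": [5, -2, 131], "angular": [0, 0, 0], "gripper": -0.8}, {"linear": [5, -2, 131], "angular": [0, 0, 0], "gripper": -0.9}, {"linear": [5, -2, 131], "angular": [0, 0, 0], "gripper": -0.9}, {"linear": [5, -2, 131], "angular": [0, 0, 0], "gripper": -0.9}, {"linear": [5, -2, 131], "angular": [0, 0, 0], "gripper": -0.9}]' --force 50

```text
time_s: 5.25
position: [0.388, -0.3296, 0.0705]
tool_rot: [[0.614, 0.789, 0.001], [0.789, -0.614, -0.002], [-0.0, 0.002, -1.0]]
ft_force: [-0.2, 1.8, 6.5]
grip_width: 0.0214
```

```bash
python3 - <<'E'
from st import *
s=env.observe();print(s["time_s"],s["position"],s["grip_width"],s["ft_force"])
p=env.get_image("wrist");cv2.imwrite("pics/w2.png",p["frame"])
E
```

```text
5.25 [ 0.38802588 -0.32964063  0.07048083] 0.021378480181419236 [-0.20623359  1.84166022  6.54593397]
```

View pics/w2.png

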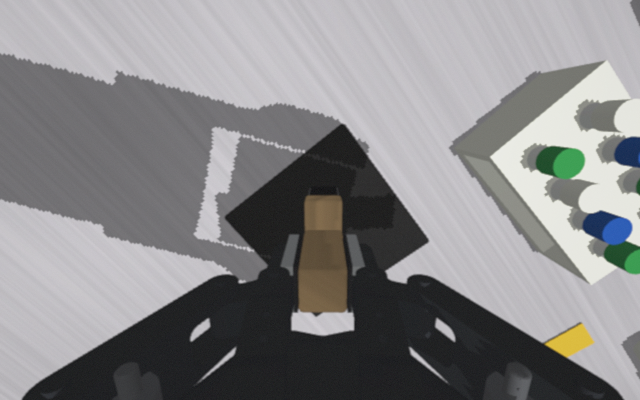

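```bash
python3 - <<'E'
from st import *
for X in((-40,-232,260),(-40,-232,189.5)): print(np.round(w(X),3),plan(w(X),-74.53))
E
```

```text
[ 0.586 -0.15   0.26 ] (array([ 263.3,   45.8, -189.5]), array([ 1.200e-01, -2.000e-02,  3.665e+01]))
[ 0.586 -0.15   0.19 ] (array([ 263.4,   45.6, -119. ]), array([ 1.200e-01, -2.000e-02,  3.665e+01]))
```

servo_tool --commands '[{"linear": [0, 0, -40], "angular": [0, 0, 0], "gripper": -0.9}, {"linear": [0, 0, -90], "angular": [0, 0, 0], "gripper": -0.9}, {"linear": [0, 0, -140], "angular": [0, 0, 0], "gripper": -0.9}, {"linear": [40, 7, -180], "angular": [0, 0, 6], "gripper": -0.9}, {"linear": [88, 15, -190], "angular": [0, 0, 13], "gripper": -0.9}, {"linear": [136, 23, -190], "angular": [0, 0, 20], "gripper": -0.9}, {"linear": [184, 31, -190], "angular": [0, 0, 27], "gripper": -0.9}, {"linear": [230, 40, -190], "angular": [0, 0, 33], "gripper": -0.9}, {"linear": [263, 46, -190], "angular": [0, 0, 36.6], "gripper": -0.9}, {"linear": [263, 46, -190], "angular": [0, 0, 36.6], "gripper": -0.9}, {"linear": [263, 46, -150], "angular": [0, 0, 36.6], "gripper": -0.9}, {"linear": [263, 46, -135], "angular": [0, 0, 36.6], "gripper": -0.9}, {"linear": [263, 46, -135], "angular": [0, 0, 36.6], "gripper": -0.9}]'

```text
time_s: 6.6
position: [0.5841, -0.15, 0.2021]
tool_rot: [[0.964, 0.267, -0.005], [0.267, -0.964, 0.002], [-0.004, -0.003, -1.0]]
ft_force: [0.6, 0.3, -1.2]
grip_width: 0.0212
```

```bash
python3 - <<'E'
from st import *
s=env.observe();print(s["time_s"],s["position"],inst(s["position"]),s["grip_width"],s["ft_force"])
print(plan(w((-40,-232,189.5)),-74.53))
p=env.get_image("wrist");cv2.imwrite("pics/w3.png",p["frame"])
p=env.get_image("side");cv2.imwrite("pics/s3.png",cv2.resize(p["frame"][100:290,190:400],None,fx=3,fy=3,interpolation=cv2.INTER_CUBIC))
E
```

```text
6.6 [ 0.58405225 -0.14997219  0.20209562] [ -41.59140108 -231.93967596] 0.02117722290790007 [ 0.59965751  0.30190684 -1.22129285]
(array([ 1.6,  0.1, 12.6]), array([-0.19,  0.24,  0.05]))
```

View pics/w3.png

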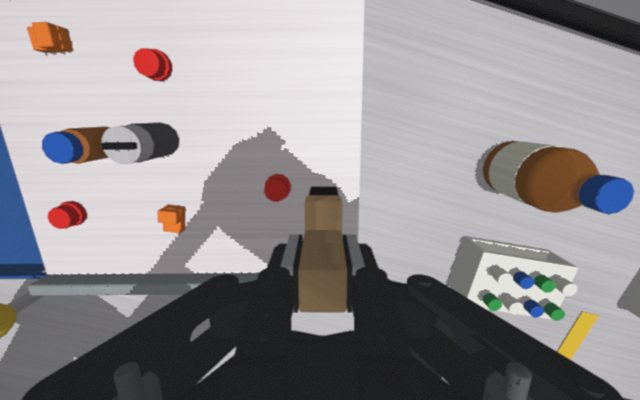

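View pics/s3.png

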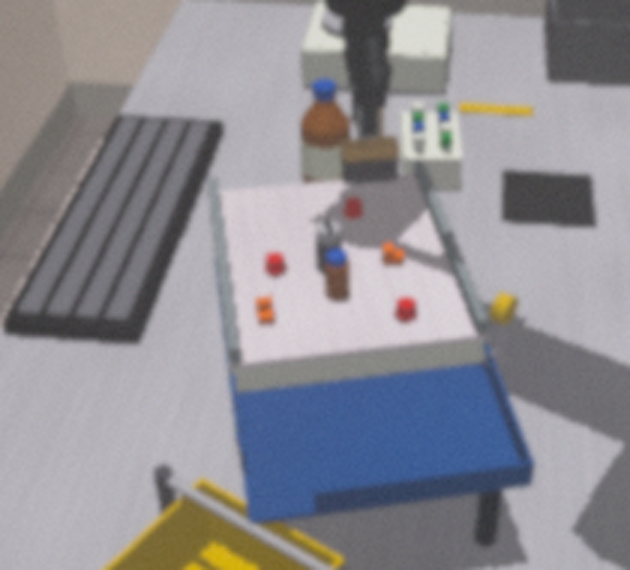

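```bash
python3 - <<'E'
from st import *
s=env.observe();p=env.get_image("wrist");T=wristT(p,s)
for k,uv,z in [("red far top",(277,188),.135),("redbot",(63,216),.135),("or",(173,218),.13),("or2",(42,37),.136),("red2",(150,64),.135),("clamp top",(122,145),.166),("vial cap",(63,148),.164),("brush block far end",(323,196),.160),("rim corner",(357,283),.138),("deckedge -y near x",(360,100),.12)]:
    X=onz(p,uv,z,T);print(k,np.round(inst(X)))
E
```

```text
red far top [ -19. -199.]
redbot [-40. -39.]
or [ -44. -118.]
or2 [ 79. -56.]
red2 [  63. -121.]
clamp top [  15. -114.]
vial cap [ 13. -77.]
brush block far end [ -18. -232.]
rim corner [ -95. -259.]
deckedge -y near x [  42. -259.]
```

```bash
python3 - <<'E'
from st import *
s=env.observe();p=env.get_image("wrist");T=wristT(p,s)
for uv,z in (((323,196),.1756),((323,187),.162),((323,233),.2236),((323,311),.2236)):
    X=onz(p,uv,z,T);print(uv,np.round(inst(X),1), np.round(s["tool_rot"].T@(X-s["position"])*1e3,1))
f=p["frame"][150:330,200:420];cv2.imwrite("pics/w3z.png",cv2.resize(f,None,fx=3.5,fy=3.3,interpolation=cv2.INTER_CUBIC))
E
```

```text
(323, 196) [ -13.7 -232.4] [26.5 -0.5 30.2]
(323, 187) [ -11.6 -232.5] [28.5 -0.5 43.8]
(323, 233) [ -16.9 -232.3] [ 23.4  -0.6 -17.8]
(323, 311) [ -55.9 -232.3] [-15.6  -0.6 -17.9]
```

View pics/w3z.png

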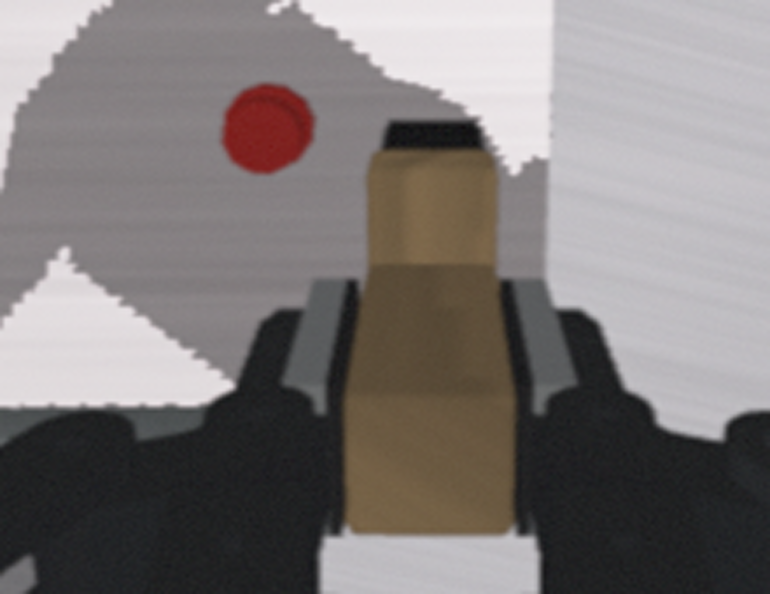

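```bash
sed -i 's/ST=np.array.*/ST=np.array([.56229+.0039,.08466+.0011,.26992])/' st.py; python3 - <<'E'
from st import *
print(plan(w((-40,-232,189)),-74.53))
E
```

```text
(array([ 4.2, -1. , 16.9]), array([ 0.1 , -0.11,  0.03]))
```

servo_tool --commands '[{"linear": [4, -1, 10], "angular": [0, 0, 0], "gripper": -0.9}, {"linear": [4, -1, 17], "angular": [0, 0, 0], "gripper": -0.9}, {"linear": [4, -1, 17], "angular": [0, 0, 0], "gripper": -0.9}, {"linear": [4, -8, 17], "angular": [0, 0, 0], "gripper": -0.9}, {"linear": [4, -18, 17], "angular": [0, 0, 0], "gripper": -0.9}, {"linear": [4, -30, 17], "angular": [0, 0, 0], "gripper": -0.9}, {"linear": [4, -42, 17], "angular": [0, 0, 0], "gripper": -0.9}, {"linear": [4, -54, 17], "angular": [0, 0, 0], "gripper": -0.9}, {"linear": [4, -66, 17], "angular": [0, 0, 0], "gripper": -0.9}]'

```text
time_s: 7.7
position: [0.5713, -0.0841, 0.1874]
tool_rot: [[0.963, 0.268, 0.0], [0.268, -0.963, -0.0], [0.0, 0.0, -1.0]]
ft_force: [0.5, 0.5, -1.8]
grip_width: 0.0213
```

```bash
python3 - <<'E'
from st import *
s=env.observe();print(s["time_s"],s["position"],inst(s["position"]),s["grip_width"],s["ft_force"])
p=env.get_image("wrist");cv2.imwrite("pics/w4.png",p["frame"])
E
```

```text
7.7 [ 0.57126149 -0.08406116  0.18744249] [ -40.39568745 -165.02464469] 0.021328385691595623 [ 0.50756777  0.4782523  -1.81897485]
```

View pics/w4.png

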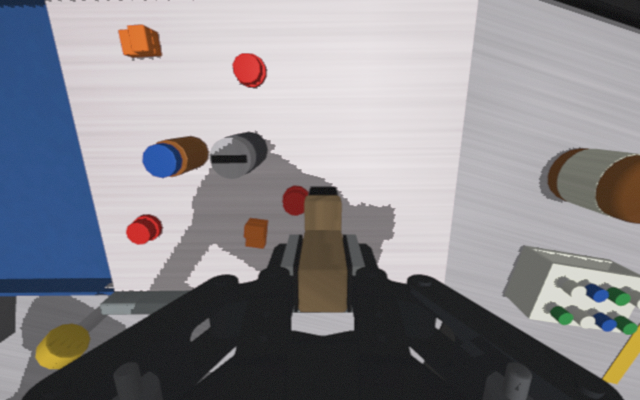

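servo_tool --commands '[{"linear": [0, -12, 0], "angular": [0, 0, 0], "gripper": -0.9}, {"linear": [0, -24, 0], "angular": [0, 0, 0], "gripper": -0.9}, {"linear": [0, -36, 0], "angular": [0, 0, 0], "gripper": -0.9}, {"linear": [0, -48, 0], "angular": [0, 0, 0], "gripper": -0.9}, {"linear": [0, -60, 0], "angular": [0, 0, 0], "gripper": -0.9}, {"linear": [0, -72, 0], "angular": [0, 0, 0], "gripper": -0.9}, {"linear": [0, -84, 0], "angular": [0, 0, 0], "gripper": -0.9}]'

```text
time_s: 8.45
position: [0.5489, -0.0034, 0.1873]
tool_rot: [[0.964, 0.268, 0.0], [0.268, -0.964, -0.0], [0.0, 0.0, -1.0]]
ft_force: [1.2, 0.0, -1.8]
grip_width: 0.0212
```

```bash
python3 - <<'E'
from st import *
s=env.observe();print(s["time_s"],s["position"],inst(s["position"]),s["grip_width"],s["ft_force"])
p=env.get_image("wrist");cv2.imwrite("pics/w5.png",p["frame"])
E
```

```text
8.45 [ 0.54886837 -0.00341504  0.18733051] [-40.47336213 -81.32732778] 0.02119017592525293 [ 1.17035788  0.01504968 -1.84286112]
```

View pics/w5.png

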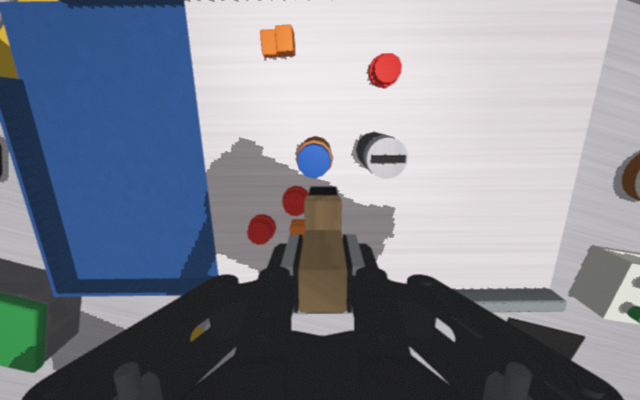

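servo_tool --commands '[{"linear": [0, -12, 0], "angular": [0, 0, 0], "gripper": -0.9}, {"linear": [0, -24, 0], "angular": [0, 0, 0], "gripper": -0.9}, {"linear": [0, -36, 0], "angular": [0, 0, 0], "gripper": -0.9}, {"linear": [0, -48, 0], "angular": [0, 0, 0], "gripper": -0.9}, {"linear": [0, -60, 0], "angular": [0, 0, 0], "gripper": -0.9}, {"linear": [0, -70, 0], "angular": [0, 0, 0], "gripper": -0.9}, {"linear": [0, -80, 0], "angular": [0, 0, 0], "gripper": -0.9}, {"linear": [0, -90, 0], "angular": [0, 0, 0], "gripper": -0.9}, {"linear": [0, -100, 0], "angular": [0, 0, 0], "gripper": -0.9}, {"linear": [0, -100, 0], "angular": [0, 0, 0], "gripper": -0.9}]'

```text
time_s: 9.5
position: [0.522, 0.0931, 0.1873]
tool_rot: [[0.963, 0.269, -0.0], [0.269, -0.963, 0.0], [-0.0, -0.0, -1.0]]
ft_force: [-0.5, -0.3, -1.3]
grip_width: 0.0214
```

```bash
python3 - <<'E'
from st import *
s=env.observe();print(s["time_s"],s["position"],inst(s["position"]),s["grip_width"],s["ft_force"])
print(plan(w((67,-160,188)),-74.53))
p=env.get_image("wrist");cv2.imwrite("pics/w6.png",p["frame"])
E
```

```text
9.5 [0.52201954 0.09306931 0.18734324] [-40.62209026  18.82290157] 0.02138568185731474 [-0.52417655 -0.30859633 -1.31980626]
(array([107.2, 179.1,  -0.7]), array([-0.01,  0.01,  0.12]))
```

View pics/w6.png

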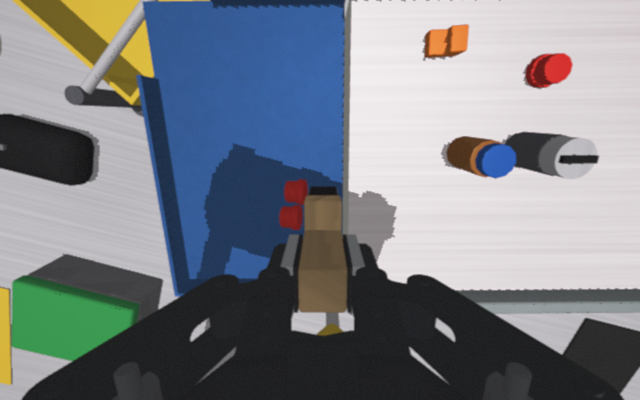

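servo_tool --commands '[{"linear": [0, 0, -40], "angular": [0, 0, 0], "gripper": -0.9}, {"linear": [0, 0, -80], "angular": [0, 0, 0], "gripper": -0.9}, {"linear": [20, 35, -80], "angular": [0, 0, 0], "gripper": -0.9}, {"linear": [45, 77, -80], "angular": [0, 0, 0], "gripper": -0.9}, {"linear": [70, 119, -80], "angular": [0, 0, 0], "gripper": -0.9}, {"linear": [95, 161, -80], "angular": [0, 0, 0], "gripper": -0.9}, {"linear": [106, 179, -80], "angular": [0, 0, 0], "gripper": -0.9}, {"linear": [106, 179, -80], "angular": [0, 0, 0], "gripper": -0.9}, {"linear": [106, 179, -40], "angular": [0, 0, 0], "gripper": -0.9}, {"linear": [106, 179, -12], "angular": [0, 0, 0], "gripper": -0.9}, {"linear": [106, 179, -12], "angular": [0, 0, 0], "gripper": -0.9}]'

```text
time_s: 10.65
position: [0.6704, -0.0514, 0.1953]
tool_rot: [[0.963, 0.268, -0.008], [0.268, -0.963, 0.002], [-0.007, -0.004, -1.0]]
ft_force: [-0.2, -0.3, -2.6]
grip_width: 0.0213
```

```bash
python3 - <<'E'
from st import *
s=env.observe();print(s["time_s"],s["position"],inst(s["position"]),s["grip_width"],s["ft_force"])
print(plan(w((67,-160,188)),-74.53))
p=env.get_image("wrist");cv2.imwrite("pics/w7.png",p["frame"])
p=env.get_image("side");cv2.imwrite("pics/s7.png",cv2.resize(p["frame"][100:290,190:400],None,fx=3,fy=3,interpolation=cv2.INTER_CUBIC))
E
```

```text
10.65 [ 0.67042326 -0.05139506  0.19531169] [  63.88621451 -159.98322883] 0.021327965626484934 [-0.20614056 -0.26096508 -2.62333692]
(array([3.2, 0.1, 7.3]), array([-0.25,  0.42,  0.06]))
```

View pics/w7.png

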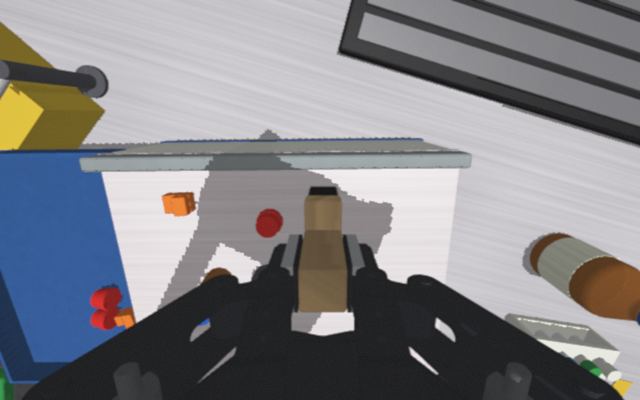

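View pics/s7.png

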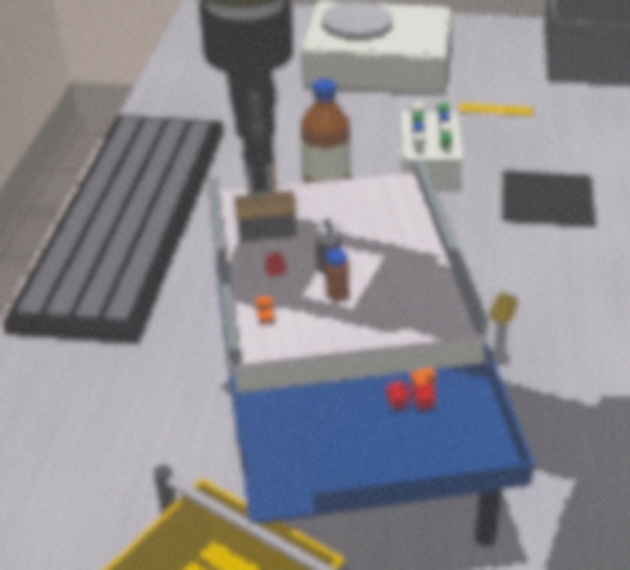

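```bash
python3 - <<'E'
from st import *
s=env.observe();p=env.get_image("wrist");T=wristT(p,s)
for uv,z in (((320,154),.138),((320,168),.138),((268,216),.135),((178,202),.136),((459,172),.12)): print(uv,np.round(inst(onz(p,uv,z,T)),1))
print(inst(s["position"]),s["position"])
E
```

```text
(320, 154) [ 112.5 -158.4]
(320, 168) [ 103.  -158.4]
(268, 216) [  67.3 -120.5]
(178, 202) [ 78.2 -57.1]
(459, 172) [  96.9 -262.2]
[  65.67252884 -160.94987497] [ 0.67240265 -0.05185037  0.20049811]
```

servo_tool --commands '[{"linear": [0, 0, 12], "angular": [0, 0, 0], "gripper": -0.9}, {"linear": [0, 0, 12], "angular": [0, 0, 0], "gripper": -0.9}, {"linear": [0, -8, 12], "angular": [0, 0, 0], "gripper": -0.9}, {"linear": [0, -18, 12], "angular": [0, 0, 0], "gripper": -0.9}, {"linear": [0, -30, 12], "angular": [0, 0, 0], "gripper": -0.9}, {"linear": [0, -42, 12], "angular": [0, 0, 0], "gripper": -0.9}, {"linear": [0, -54, 12], "angular": [0, 0, 0], "gripper": -0.9}, {"linear": [0, -66, 12], "angular": [0, 0, 0], "gripper": -0.9}, {"linear": [0, -78, 12], "angular": [0, 0, 0], "gripper": -0.9}, {"linear": [0, -90, 12], "angular": [0, 0, 0], "gripper": -0.9}]'

```text
time_s: 11.8
position: [0.6481, 0.0356, 0.1873]
tool_rot: [[0.963, 0.268, 0.0], [0.268, -0.963, -0.0], [0.0, 0.0, -1.0]]
ft_force: [-0.2, -0.0, -0.8]
grip_width: 0.0214
```

```bash
python3 - <<'E'
from st import *
s=env.observe();print(s["time_s"],s["position"],inst(s["position"]),s["grip_width"],s["ft_force"])
p=env.get_image("wrist");cv2.imwrite("pics/w8.png",p["frame"])
E
```

```text
11.8 [0.64805487 0.03562088 0.18732962] [ 65.53091081 -70.15331978] 0.021364413167896893 [-0.21390969 -0.01173788 -0.79394713]
```

View pics/w8.png

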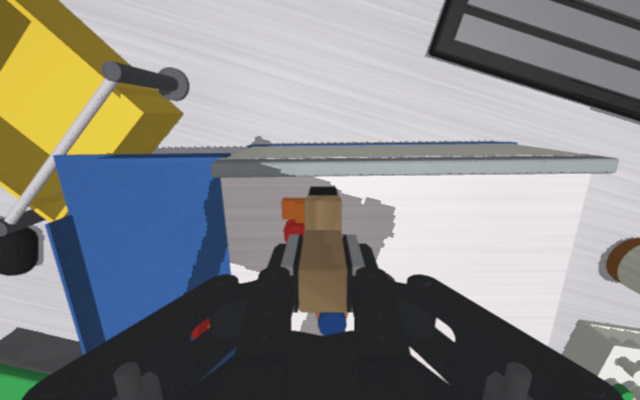

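servo_tool --commands '[{"linear": [0, -12, 0], "angular": [0, 0, 0], "gripper": -0.9}, {"linear": [0, -24, 0], "angular": [0, 0, 0], "gripper": -0.9}, {"linear": [0, -36, 0], "angular": [0, 0, 0], "gripper": -0.9}, {"linear": [0, -46, 0], "angular": [0, 0, 0], "gripper": -0.9}, {"linear": [0, -56, 0], "angular": [0, 0, 0], "gripper": -0.9}, {"linear": [0, -66, 0], "angular": [0, 0, 0], "gripper": -0.9}, {"linear": [0, -76, 0], "angular": [0, 0, 0], "gripper": -0.9}, {"linear": [0, -89, 0], "angular": [0, 0, 0], "gripper": -0.9}, {"linear": [0, -89, 0], "angular": [0, 0, 0], "gripper": -0.9}, {"linear": [0, -89, -40], "angular": [0, 0, 0], "gripper": -0.9}, {"linear": [0, -89, -85], "angular": [0, 0, 0], "gripper": -0.9}, {"linear": [0, -89, -85], "angular": [0, 0, 0], "gripper": -0.9}]'

```text
time_s: 13.05
position: [0.6262, 0.1203, 0.2791]
tool_rot: [[0.963, 0.268, 0.012], [0.268, -0.964, -0.0], [0.012, 0.003, -1.0]]
ft_force: [0.2, -0.6, -0.2]
grip_width: 0.0212
```

```bash
python3 - <<'E'
from st import *
s=env.observe();print(s["time_s"],s["position"],inst(s["position"]),s["grip_width"],s["ft_force"])
for X,y in(([.47,-.15,.27],-55),([.388,-.330,.2],-38),([.388,-.330,.0705],-38)): print(plan(X,y))
p=env.get_image("wrist");cv2.imwrite("pics/w9.png",p["frame"])
p=env.get_image("side");cv2.imwrite("pics/s9.png",cv2.resize(p["frame"][100:290,190:400],None,fx=3,fy=3,interpolation=cv2.INTER_CUBIC))
E
```

```text
13.05 [0.62620227 0.12026634 0.27912679] [67.04062574 17.25441295] 0.02119452529328886 [ 0.22028487 -0.551243   -0.20746458]
(array([-222.9,  218.6,    7.2]), array([  0.31,  -0.64, -19.48]))
(array([-350.9,  369.8,   76.2]), array([  0.4 ,  -0.59, -36.48]))
(array([-352.5,  369.4,  205.7]), array([  0.4 ,  -0.59, -36.48]))
```

View pics/w9.png

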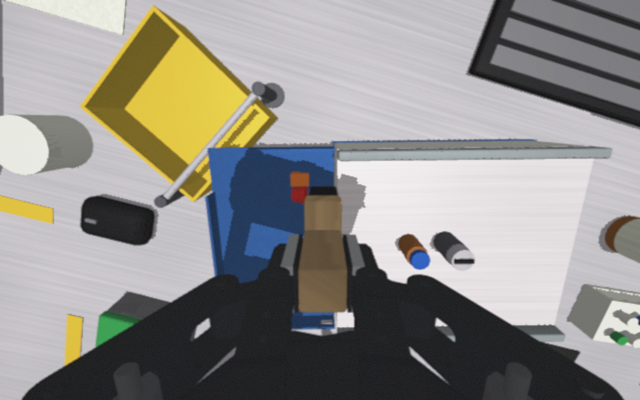

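View pics/s9.png

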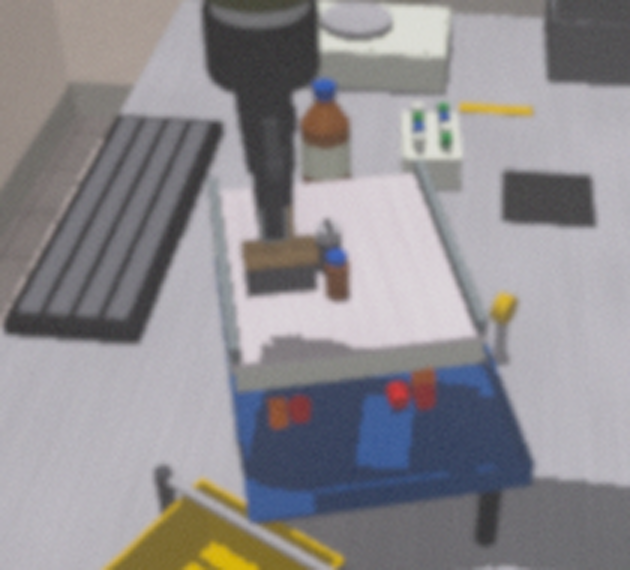

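servo_tool --commands '[{"linear": [-35, 34, 5], "angular": [0, 0, -3], "gripper": -0.9}, {"linear": [-70, 68, 5], "angular": [0, 0, -6], "gripper": -0.9}, {"linear": [-105, 102, 5], "angular": [0, 0, -9], "gripper": -0.9}, {"linear": [-140, 136, 5], "angular": [0, 0, -12], "gripper": -0.9}, {"linear": [-175, 170, 5], "angular": [0, 0, -15], "gripper": -0.9}, {"linear": [-210, 204, 5], "angular": [0, 0, -18], "gripper": -0.9}, {"linear": [-241, 240, 5], "angular": [0, 0, -22], "gripper": -0.9}, {"linear": [-271, 276, 5], "angular": [0, 0, -26], "gripper": -0.9}, {"linear": [-301, 312, 5], "angular": [0, 0, -30], "gripper": -0.9}, {"linear": [-330, 346, 30], "angular": [0, 0, -34], "gripper": -0.9}, {"linear": [-352, 373, 60], "angular": [0, 0, -36.5], "gripper": -0.9}, {"linear": [-352, 373, 100], "angular": [0, 0, -36.5], "gripper": -0.9}, {"linear": [-352, 373, 140], "angular": [0, 0, -36.5], "gripper": -0.9}, {"linear": [-352, 373, 170], "angular": [0, 0, -36.5], "gripper": -0.9}, {"linear": [-352, 373, 180], "angular": [0, 0, -36.5], "gripper": -0.9}, {"linear": [-352, 373, 180], "angular": [0, 0, -36.5], "gripper": -0.9}, {"linear": [-352, 373, 180], "angular": [0, 0, -36.5], "gripper": -0.9}]'

```text
time_s: 14.85
position: [0.3855, -0.3336, 0.0932]
tool_rot: [[0.615, 0.788, 0.001], [0.788, -0.615, -0.001], [-0.0, 0.001, -1.0]]
ft_force: [0.0, -0.2, -1.3]
grip_width: 0.0215
```

```bash
python3 - <<'E'
from st import *
s=env.observe();print(s["time_s"],s["position"],s["q"],s["grip_width"],s["ft_force"])
p=env.get_image("wrist");cv2.imwrite("pics/w10.png",p["frame"])
s=env.observe()
print(plan([.387,-.334,.0705],-38),s["position"])
p=env.get_image("side");cv2.imwrite("pics/s10.png",cv2.resize(p["frame"][100:290,190:400],None,fx=3,fy=3,interpolation=cv2.INTER_CUBIC))
E
```

```text
14.85 [ 0.38548537 -0.33363102  0.09321511] [-5.41995272e+01  2.73292107e+01  9.33414686e+01 -2.94404343e-03
  5.92552961e+01 -1.62262503e+01] 0.021450731416662813 [ 0.04526825 -0.2194904  -1.27035374]
(array([ 0.7,  1.2, 23.1]), array([0.13, 0.04, 0.03])) [ 0.38562419 -0.33378785  0.09361509]
```

View pics/w10.png

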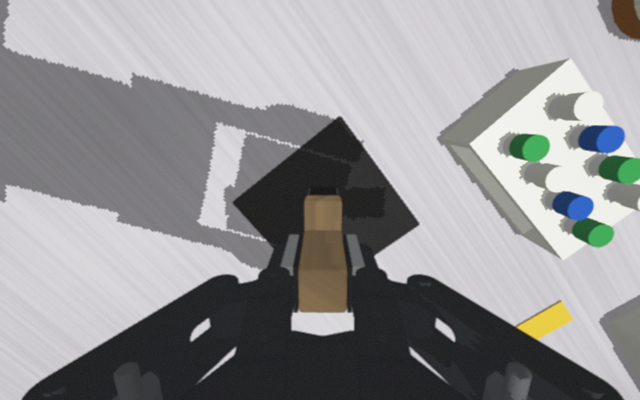

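View pics/s10.png

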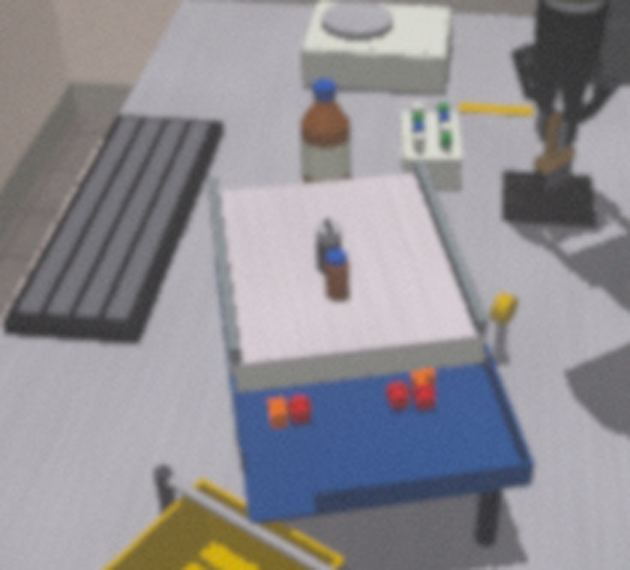

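servo_tool --commands '[{"linear": [1, 0, 12], "angular": [0, 0, 0], "gripper": -0.9}, {"linear": [1, 0, 19], "angular": [0, 0, 0], "gripper": -0.9}, {"linear": [1, 0, 22], "angular": [0, 0, 0], "gripper": -0.9}, {"linear": [1, 0, 23.5], "angular": [0, 0, 0], "gripper": -0.9}, {"linear": [1, 0, 23.5], "angular": [0, 0, 0], "gripper": -0.9}, {"linear": [1, 0, 23.5], "angular": [0, 0, 0], "gripper": -0.9}]'

```text
time_s: 15.55
position: [0.3859, -0.3325, 0.0703]
tool_rot: [[0.615, 0.788, 0.001], [0.788, -0.615, -0.001], [-0.0, 0.001, -1.0]]
ft_force: [-1.3, 3.3, 9.9]
grip_width: 0.0213
```

servo_tool --commands '[{"linear": [0, 0, -1], "angular": [0, 0, 0], "gripper": -0.9}, {"linear": [0, 0, -1], "angular": [0, 0, 0], "gripper": -0.2}, {"linear": [0, 0, -1], "angular": [0, 0, 0], "gripper": 0.2}, {"linear": [0, 0, -1], "angular": [0, 0, 0], "gripper": 0.2}, {"linear": [0, 0, -1], "angular": [0, 0, 0], "gripper": 0.2}, {"linear": [0, 0, -20], "angular": [0, 0, 0], "gripper": 0.2}, {"linear": [0, 0, -60], "angular": [0, 0, 0], "gripper": 0.2}, {"linear": [0, 0, -110], "angular": [0, 0, 0], "gripper": 0.2}, {"linear": [0, 0, -160], "angular": [0, 0, 0], "gripper": 0.2}, {"linear": [0, 0, -190], "angular": [0, 0, 0], "gripper": 0.2}]'

```text
time_s: 16.55
position: [0.3861, -0.3328, 0.2627]
tool_rot: [[0.615, 0.788, 0.003], [0.788, -0.615, -0.004], [-0.001, 0.005, -1.0]]
ft_force: [1.3, 0.1, -0.1]
grip_width: 0.0513
```

```bash
python3 - <<'E'
from st import *
p=env.get_image("wrist");cv2.imwrite("pics/w11.png",p["frame"])
s=env.observe();print(s["time_s"],s["position"],s["ft_force"],s["grip_width"])
h=w((-118,12,158));print(h, plan([h[0],h[1],.25],-29.5))
p=env.get_image("side");cv2.imwrite("pics/s11.png",cv2.resize(p["frame"][100:290,190:400],None,fx=3,fy=3,interpolation=cv2.INTER_CUBIC))
E
```

```text
16.6 [ 0.38681311 -0.33372995  0.26625256] [-0.56510278 -0.85231539  4.07285475] 0.051491231065057125
[0.44926266 0.0658603  0.158     ] (array([ 353.5, -196.8,   13.1]), array([ 0.6 ,  0.22, -8.47]))
```

View pics/w11.png

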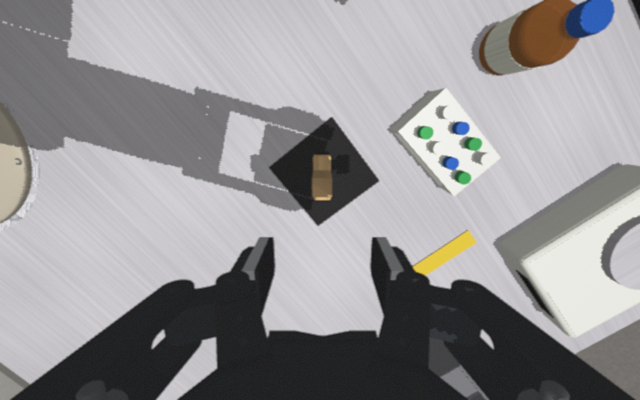

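View pics/s11.png

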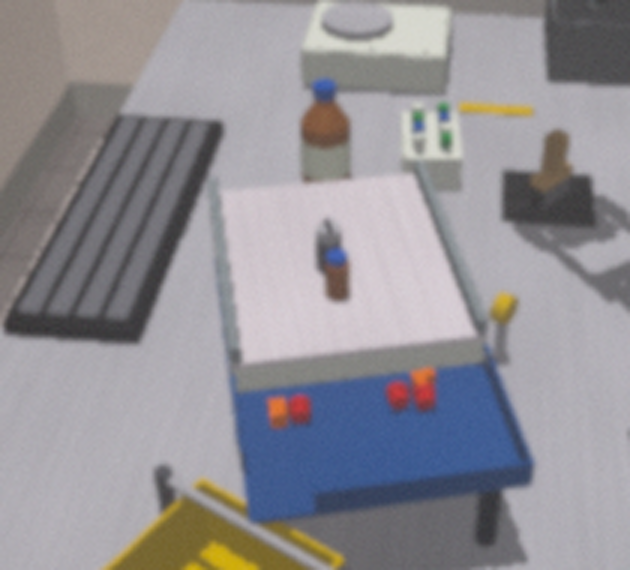

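servo_tool --commands '[{"linear": [42, -24, 0], "angular": [0, 0, -2], "gripper": 0.2}, {"linear": [84, -48, 0], "angular": [0, 0, -4], "gripper": 0.2}, {"linear": [126, -72, 0], "angular": [0, 0, -6], "gripper": 0.2}, {"linear": [168, -96, 0], "angular": [0, 0, -8], "gripper": 0.2}, {"linear": [210, -120, 0], "angular": [0, 0, -8.5], "gripper": 0.2}, {"linear": [252, -142, 0], "angular": [0, 0, -8.5], "gripper": 0.2}, {"linear": [294, -164, 0], "angular": [0, 0, -8.5], "gripper": 0.2}, {"linear": [330, -185, 0], "angular": [0, 0, -8.5], "gripper": 0.2}, {"linear": [353, -197, 0], "angular": [0, 0, -8.5], "gripper": 0.2}, {"linear": [353, -197, 0], "angular": [0, 0, -8.5], "gripper": 0.2}, {"linear": [353, -197, 0], "angular": [0, 0, -8.5], "gripper": 0.2}, {"linear": [353, -197, 0], "angular": [0, 0, -8.5], "gripper": 0.2}]'

```text
time_s: 17.85
position: [0.4476, 0.0662, 0.2583]
tool_rot: [[0.493, 0.87, -0.001], [0.87, -0.493, -0.0], [-0.001, -0.001, -1.0]]
ft_force: [0.3, -1.3, 0.4]
grip_width: 0.0511
```

```bash
python3 - <<'E'
from st import *
s=env.observe();p=env.get_image("wrist");cv2.imwrite("pics/w12.png",p["frame"]);T=wristT(p,s)
print(s["time_s"],s["position"],s["q"])
cv2.imwrite("pics/w12z.png",cv2.resize(p["frame"][120:320,220:420],None,fx=3,fy=3,interpolation=cv2.INTER_CUBIC))
np.save("T12.npy",T)
E
```

```text
17.85 [0.44758328 0.06621319 0.25833331] [-6.62866316e+00  1.12411058e+01  8.69729671e+01 -1.48084768e-02
  8.18413930e+01  2.29093281e+01]
```

View pics/w12.png

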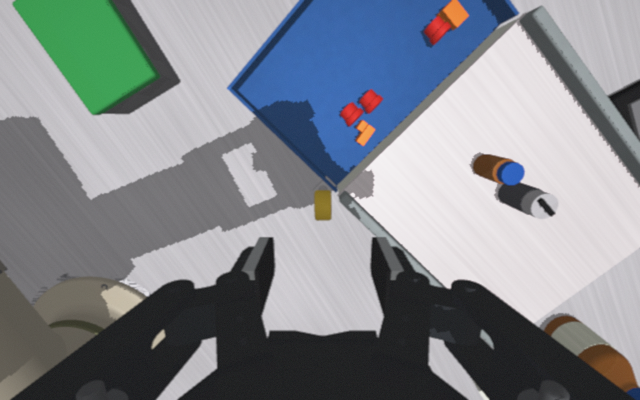

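View pics/w12z.png

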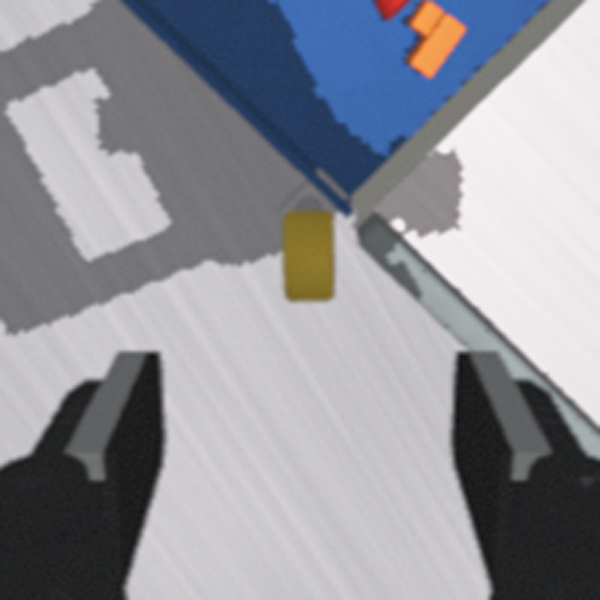

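```bash
python3 - <<'E'
from st import *
T=np.load("T12.npy");p=env.get_image("wrist")
X=onz(p,(323,205),.159,T);print(X,inst(X)); s=env.observe()
print(s["position"],plan([X[0],X[1],.156],-29.5))
h=w((-118,12,158));print(h)
E
```

```text
[0.44815866 0.0654732  0.159     ] [-119.16725057   11.92130772]
[0.44766819 0.06608024 0.25860003] (array([ -0.3,   0.8, 102.6]), array([-0.02,  0.02, -0.07]))
[0.44926266 0.0658603  0.158     ]
```

servo_tool --commands '[{"linear": [0, 0.5, 30], "angular": [0, 0, 0], "gripper": -0.2}, {"linear": [0, 0.5, 60], "angular": [0, 0, 0], "gripper": -0.2}, {"linear": [0, 0.5, 85], "angular": [0, 0, 0], "gripper": -0.2}, {"linear": [0, 0.5, 97], "angular": [0, 0, 0], "gripper": -0.2}, {"linear": [0, 0.5, 102], "angular": [0, 0, 0], "gripper": -0.2}, {"linear": [0, 0.5, 102], "angular": [0, 0, 0], "gripper": -0.2}, {"linear": [0, 0.5, 102], "angular": [0, 0, 0], "gripper": -0.2}]' --force 35

```text
time_s: 18.65
position: [0.4486, 0.0664, 0.1575]
tool_rot: [[0.493, 0.87, 0.001], [0.87, -0.493, -0.0], [0.0, 0.001, -1.0]]
ft_force: [0.9, 0.5, 0.6]
grip_width: 0.0341
```

```bash
python3 - <<'E'
from st import *
s=env.observe();p=env.get_image("wrist");cv2.imwrite("pics/w13.png",p["frame"])
print(s["time_s"],s["position"],s["ft_force"])
E
```

```text
18.65 [0.44855848 0.06643178 0.15749344] [0.92666832 0.47689463 0.62308786]
```

View pics/w13.png

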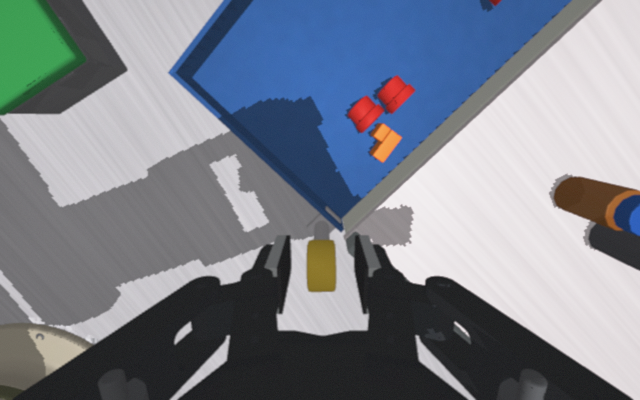

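servo_tool --commands '[{"linear": [0, 0, 0], "angular": [0, 0, 0], "gripper": -0.7}, {"linear": [0, 0, 0], "angular": [0, 0, 0], "gripper": -1}, {"linear": [0, 0, 0], "angular": [0, 0, 0], "gripper": -1}, {"linear": [0, 0, 0], "angular": [0, 0, 0], "gripper": -1}, {"linear": [0, 0, 0], "angular": [0, 0, 0], "gripper": -1}]'

```text
time_s: 19.2
position: [0.4481, 0.0669, 0.1575]
tool_rot: [[0.492, 0.871, 0.001], [0.871, -0.492, -0.0], [0.0, 0.001, -1.0]]
ft_force: [-2.3, 0.1, 5.1]
grip_width: 0.0134
```

```bash
python3 - <<'E'
from st import *
s=env.observe();print(s["time_s"],s["position"],s["ft_force"],s["grip_width"])
# arc: about hinge; handle offset (-253.1 along tip, 73 up)
r0=np.array([-253.1,73.]);
for d in (2,4,6,8,10,13,16,19,22,25,28,31,34,37,40,43,46,48,50):
    a=-np.radians(d);R=np.array([[np.cos(a),-np.sin(a)],[np.sin(a),np.cos(a)]])
    v=R@r0-r0; print(d,np.round([v[0],0,-v[1]],1))
E
```

```text
19.2 [0.44809805 0.06687956 0.15750403] [-2.29671227  0.05709908  5.11568704] 0.013370438180699221
2 [ 2.7  0.  -8.8]
4 [  5.7   0.  -17.5]
6 [  9.    0.  -26.1]
8 [ 12.6   0.  -34.5]
10 [ 16.5   0.  -42.8]
13 [ 22.9   0.  -55.1]
16 [ 29.9   0.  -66.9]
19 [ 37.6   0.  -78.4]
22 [ 45.8   0.  -89.5]
25 [  54.6    0.  -100.1]
28 [  63.9    0.  -110.3]
31 [  73.7    0.  -119.9]
34 [  84.1    0.  -129.1]
37 [  94.9    0.  -137.6]
40 [ 106.1    0.  -145.6]
43 [ 117.8    0.  -153. ]
46 [ 129.8    0.  -159.8]
48 [ 138.     0.  -163.9]
50 [ 146.3    0.  -167.8]
```

servo_tool --commands '[{"linear": [2.7, 0, -8.8], "angular": [0, 0, 0], "gripper": -1}, {"linear": [5.7, 0, -17.5], "angular": [0, 0, 0], "gripper": -1}, {"linear": [9, 0, -26], "angular": [0, 0, 0], "gripper": -1}, {"linear": [12.6, 0, -34.5], "angular": [0, 0, 0], "gripper": -1}, {"linear": [16.5, 0, -43], "angular": [0, 0, 0], "gripper": -1}, {"linear": [16.5, 0, -43], "angular": [0, 0, 0], "gripper": -1}]'

```text
time_s: 19.8
position: [0.4564, 0.0819, 0.2009]
tool_rot: [[0.492, 0.871, 0.001], [0.871, -0.492, 0.001], [0.001, 0.0, -1.0]]
ft_force: [-1.0, 3.4, -5.6]
grip_width: 0.0135
```

```bash
python3 - <<'E'
from st import *
s=env.observe();p=env.get_image("side");cv2.imwrite("pics/s14.png",cv2.resize(p["frame"][140:360,190:400],None,fx=2.7,fy=2.7,interpolation=cv2.INTER_CUBIC))
print(s["time_s"],s["position"],s["ft_force"],s["wrist_torque"],s["grip_width"])
E
```

```text
19.8 [0.45637501 0.08191079 0.20086717] [-1.02980121  3.39050797 -5.55575242] [0.46341601 0.16198279 0.2415615 ] 0.013465848951173972
```

View pics/s14.png

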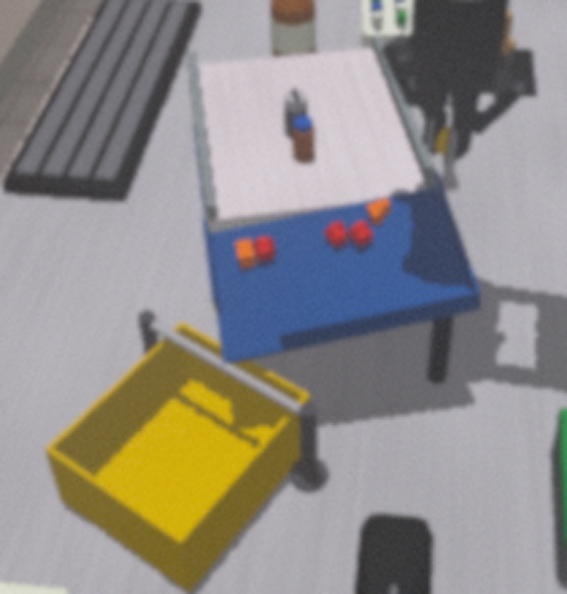

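```bash
python3 - <<'E'
from st import *
r0=np.array([-253.1,73.]);
f=lambda d:(lambda a:np.array([[np.cos(a),np.sin(a)],[-np.sin(a),np.cos(a)]])@r0)(np.radians(d))
print([ (d,*[float(x) for x in np.round((f(d)-f(10))*[1,-1],1)]) for d in (12,14,16,17.5,19,20,21,22,23,24,25,26,27,28)])
print([ (d,*[float(x) for x in np.round((f(d)-f(28))*[1,-1],1)]) for d in range(29,50)])
E
```

```text
[(12, 4.2, -8.2), (14, 8.7, -16.2), (16, 13.4, -24.1), (17.5, 17.1, -29.9), (19, 21.0, -35.6), (20, 23.7, -39.3), (21, 26.5, -43.0), (22, 29.3, -46.7), (23, 32.1, -50.2), (24, 35.1, -53.8), (25, 38.0, -57.3), (26, 41.1, -60.7), (27, 44.2, -64.1), (28, 47.4, -67.4)]
[(29, 3.2, -3.3), (30, 6.5, -6.5), (31, 9.9, -9.7), (32, 13.2, -12.8), (33, 16.7, -15.8), (34, 20.2, -18.8), (35, 23.7, -21.7), (36, 27.3, -24.5), (37, 31.0, -27.3), (38, 34.7, -30.1), (39, 38.4, -32.7), (40, 42.2, -35.3), (41, 46.1, -37.9), (42, 50.0, -40.3), (43, 53.9, -42.7), (44, 57.8, -45.1), (45, 61.9, -47.3), (46, 65.9, -49.5), (47, 70.0, -51.6), (48, 74.1, -53.7), (49, 78.2, -55.6)]
```

servo_tool --commands '[{"linear": [4.2, 0, -8.2], "angular": [0, 0, 0], "gripper": -1}, {"linear": [8.7, 0, -16.2], "angular": [0, 0, 0], "gripper": -1}, {"linear": [13.4, 0, -24], "angular": [0, 0, 0], "gripper": -1}, {"linear": [17, 0, -30], "angular": [0, 0, 0], "gripper": -1}, {"linear": [21, 0, -35.6], "angular": [0, 0, 0], "gripper": -1}, {"linear": [23.7, 0, -39.3], "angular": [0, 0, 0], "gripper": -1}, {"linear": [26.5, 0, -43], "angular": [0, 0, 0], "gripper": -1}, {"linear": [29.3, 0, -46.7], "angular": [0, 0, 0], "gripper": -1}, {"linear": [32, 0, -50], "angular": [0, 0, 0], "gripper": -1}, {"linear": [35, 0, -54], "angular": [0, 0, 0], "gripper": -1}, {"linear": [38, 0, -57.3], "angular": [0, 0, 0], "gripper": -1}, {"linear": [41, 0, -60.7], "angular": [0, 0, 0], "gripper": -1}, {"linear": [44, 0, -64], "angular": [0, 0, 0], "gripper": -1}, {"linear": [47.4, 0, -67.4], "angular": [0, 0, 0], "gripper": -1}, {"linear": [47.4, 0, -67.4], "angular": [0, 0, 0], "gripper": -1}]'

```text
time_s: 21.35
position: [0.4791, 0.1231, 0.2678]
tool_rot: [[0.492, 0.871, -0.002], [0.871, -0.492, 0.0], [-0.0, -0.002, -1.0]]
ft_force: [-4.8, 3.2, -5.1]
grip_width: 0.0135
```

```bash
python3 - <<'E'
from st import *
s=env.observe();p=env.get_image("side");cv2.imwrite("pics/s15.png",cv2.resize(p["frame"][140:360,190:400],None,fx=2.7,fy=2.7,interpolation=cv2.INTER_CUBIC))
print(s["time_s"],s["position"],s["ft_force"],s["wrist_torque"],s["grip_width"])
E
```

```text
21.35 [0.47909234 0.12309502 0.26777359] [-4.81886232  3.16551049 -5.09724671] [0.45853898 0.784932   0.12941774] 0.013480306796595906
```

View pics/s15.png

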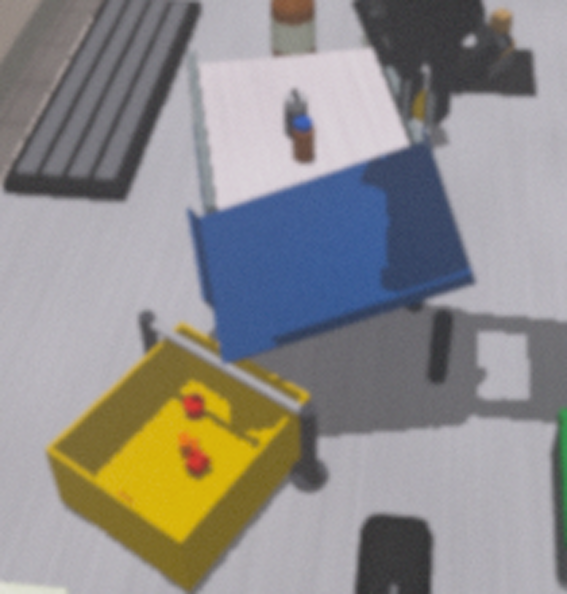

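servo_tool --commands '[{"linear": [6.5, 0, -6.5], "angular": [0, 0, 0], "gripper": -1}, {"linear": [13, 0, -12.8], "angular": [0, 0, 0], "gripper": -1}, {"linear": [20, 0, -18.8], "angular": [0, 0, 0], "gripper": -1}, {"linear": [27, 0, -24.5], "angular": [0, 0, 0], "gripper": -1}, {"linear": [34.7, 0, -30], "angular": [0, 0, 0], "gripper": -1}, {"linear": [42, 0, -35.3], "angular": [0, 0, 0], "gripper": -1}, {"linear": [50, 0, -40.3], "angular": [0, 0, 0], "gripper": -1}, {"linear": [58, 0, -45], "angular": [0, 0, 0], "gripper": -1}, {"linear": [58, 0, -45], "angular": [0, 0, 0], "gripper": -1}, {"linear": [58, 0, -45], "angular": [0, 0, 0], "gripper": -1}, {"linear": [58, 0, -45], "angular": [0, 0, 0], "gripper": -1}, {"linear": [58, 0, -45], "angular": [0, 0, 0], "gripper": -1}, {"linear": [58, 0, -45], "angular": [0, 0, 0], "gripper": -1}]'

```text
time_s: 22.7
position: [0.5071, 0.1738, 0.3127]
tool_rot: [[0.492, 0.871, -0.003], [0.871, -0.492, 0.001], [-0.001, -0.003, -1.0]]
ft_force: [-8.1, 5.4, -5.0]
grip_width: 0.0131
```

```bash
python3 - <<'E'
from st import *
s=env.observe();p=env.get_image("side");cv2.imwrite("pics/s16.png",cv2.resize(p["frame"][180:360,190:320],None,fx=3.3,fy=3.3,interpolation=cv2.INTER_CUBIC))
p=env.get_image("top");cv2.imwrite("pics/t16.png",cv2.resize(p["frame"][100:240,190:430],None,fx=3.3,fy=3.3,interpolation=cv2.INTER_CUBIC))
p=env.get_image("wrist");cv2.imwrite("pics/w16.png",p["frame"])
print(s["time_s"],s["position"],s["ft_force"],s["wrist_torque"],s["grip_width"])
E
```

```text
22.7 [0.50708859 0.17377887 0.31272766] [-8.11737348  5.41359774 -4.9636448 ] [0.71047448 1.22282219 0.14891278] 0.013099038804579272
```

View pics/s16.png

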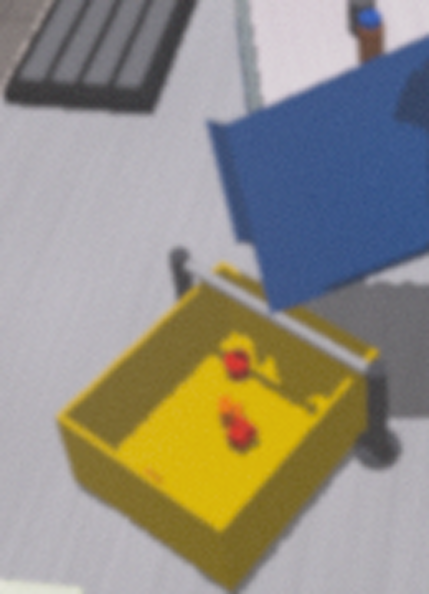

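View pics/t16.png

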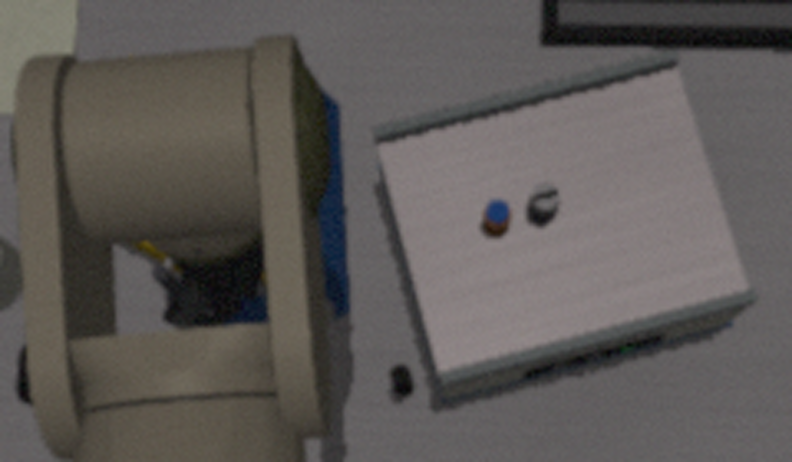

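View pics/w16.png

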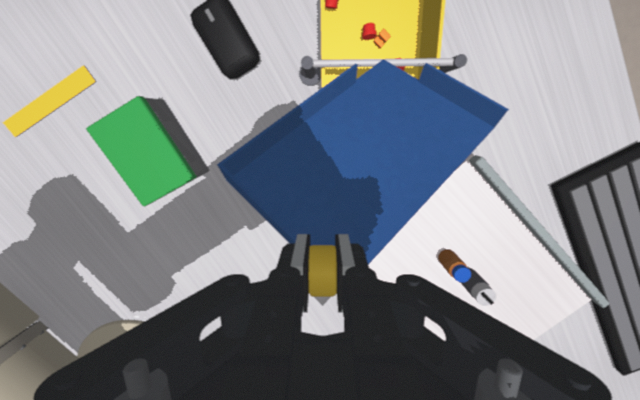

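```bash
python3 - <<'E'
from st import *
r0=np.array([-253.1,73.]);
f=lambda d:(lambda a:np.array([[np.cos(a),np.sin(a)],[-np.sin(a),np.cos(a)]])@r0)(np.radians(d))
print([ (d,*[float(x) for x in np.round((f(d)-f(44))*[1,-1],1)]) for d in (41,38,35,32,29,26,23,20,17,14,11,8,6,4,3,2,1,0)])
E
```

```text
[(41, -11.8, 7.2), (38, -23.1, 15.0), (35, -34.1, 23.4), (32, -44.6, 32.3), (29, -54.6, 41.8), (26, -64.1, 51.8), (23, -73.1, 62.2), (20, -81.5, 73.2), (17, -89.3, 84.5), (14, -96.6, 96.3), (11, -103.2, 108.4), (8, -109.1, 120.8), (6, -112.7, 129.3), (4, -116.0, 137.9), (3, -117.6, 142.2), (2, -119.0, 146.5), (1, -120.4, 150.9), (0, -121.7, 155.3)]
```

servo_tool --commands '[{"linear": [-11.8, 0, 7.2], "angular": [0, 0, 0], "gripper": -1}, {"linear": [-23, 0, 15], "angular": [0, 0, 0], "gripper": -1}, {"linear": [-34, 0, 23.4], "angular": [0, 0, 0], "gripper": -1}, {"linear": [-44.6, 0, 32.3], "angular": [0, 0, 0], "gripper": -1}, {"linear": [-54.6, 0, 41.8], "angular": [0, 0, 0], "gripper": -1}, {"linear": [-64, 0, 51.8], "angular": [0, 0, 0], "gripper": -1}, {"linear": [-73, 0, 62.2], "angular": [0, 0, 0], "gripper": -1}, {"linear": [-81.5, 0, 73.2], "angular": [0, 0, 0], "gripper": -1}, {"linear": [-89.3, 0, 84.5], "angular": [0, 0, 0], "gripper": -1}, {"linear": [-96.6, 0, 96.3], "angular": [0, 0, 0], "gripper": -1}, {"linear": [-103, 0, 108.4], "angular": [0, 0, 0], "gripper": -1}, {"linear": [-109, 0, 120.8], "angular": [0, 0, 0], "gripper": -1}, {"linear": [-112.7, 0, 129.3], "angular": [0, 0, 0], "gripper": -1}, {"linear": [-116, 0, 138], "angular": [0, 0, 0], "gripper": -1}, {"linear": [-118, 0, 144], "angular": [0, 0, 0], "gripper": -1}, {"linear": [-120, 0, 150], "angular": [0, 0, 0], "gripper": -1}, {"linear": [-121.5, 0, 154], "angular": [0, 0, 0], "gripper": -1}, {"linear": [-122, 0, 156], "angular": [0, 0, 0], "gripper": -1}, {"linear": [-122, 0, 156], "angular": [0, 0, 0], "gripper": -1}]'

```text
time_s: 24.75
position: [0.4487, 0.0676, 0.1595]
tool_rot: [[0.492, 0.871, 0.003], [0.871, -0.492, 0.001], [0.002, 0.002, -1.0]]
ft_force: [-11.4, 8.8, 25.4]
grip_width: 0.0128
```

```bash
python3 - <<'E'
from st import *
s=env.observe();p=env.get_image("side");cv2.imwrite("pics/s17.png",cv2.resize(p["frame"][140:360,190:400],None,fx=2.7,fy=2.7,interpolation=cv2.INTER_CUBIC))
print(s["time_s"],s["position"],s["ft_force"],s["wrist_torque"],s["grip_width"])
E
```

```text
24.75 [0.44865143 0.06761134 0.15952251] [-11.39018169   8.82147499  25.36429363] [1.38767015 2.04285174 0.21290561] 0.012836153444384811
```

View pics/s17.png

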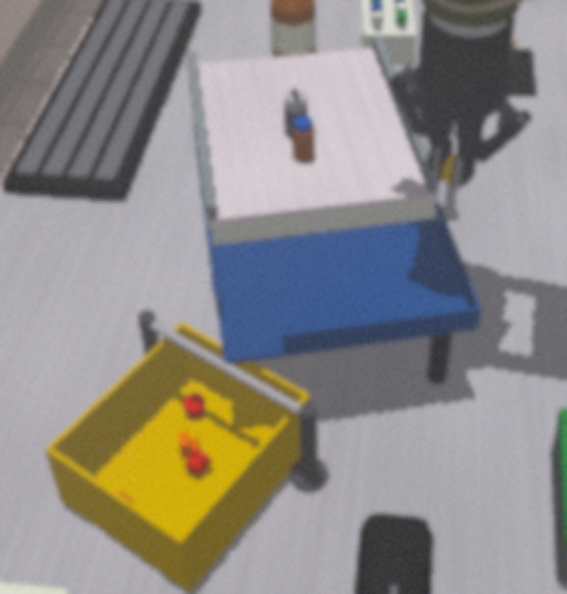

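servo_tool --commands '[{"linear": [0, 0, -2], "angular": [0, 0, 0], "gripper": -1}, {"linear": [0, 0, -2], "angular": [0, 0, 0], "gripper": -0.5}, {"linear": [0, 0, -2], "angular": [0, 0, 0], "gripper": -0.2}, {"linear": [0, 0, -2], "angular": [0, 0, 0], "gripper": -0.2}, {"linear": [0, 0, -2], "angular": [0, 0, 0], "gripper": -0.2}, {"linear": [0, 0, -20], "angular": [0, 0, 0], "gripper": -0.2}, {"linear": [0, 0, -60], "angular": [0, 0, 0], "gripper": -0.2}, {"linear": [0, 0, -110], "angular": [0, 0, 0], "gripper": -0.2}, {"linear": [-30, 0, -140], "angular": [0, 0, 0], "gripper": -0.2}, {"linear": [-60, 0, -140], "angular": [0, 0, 0], "gripper": -0.2}, {"linear": [-60, 0, -140], "angular": [0, 0, 0], "gripper": -0.2}]'

```text
time_s: 25.9
position: [0.4179, 0.0126, 0.2972]
tool_rot: [[0.495, 0.869, 0.002], [0.869, -0.495, -0.001], [-0.0, 0.002, -1.0]]
ft_force: [-0.0, 0.2, 0.1]
grip_width: 0.0338
```

```bash
python3 - <<'E'
from st import *
s=env.observe();p=env.get_image("side");cv2.imwrite("pics/s18.png",cv2.resize(p["frame"][120:370,190:440],None,fx=2.4,fy=2.4,interpolation=cv2.INTER_CUBIC))
p=env.get_image("top");cv2.imwrite("pics/t18.png",cv2.resize(p["frame"][100:290,180:500],None,fx=2.5,fy=2.5,interpolation=cv2.INTER_CUBIC))
p=env.get_image("wrist");cv2.imwrite("pics/w18.png",p["frame"])
print(s["time_s"],s["position"],s["ft_force"],s["grip_width"])
E
```

```text
25.9 [0.41786327 0.01259569 0.29720203] [-0.02287132  0.15343103  0.11836585] 0.03380846733061638
```

View pics/s18.png

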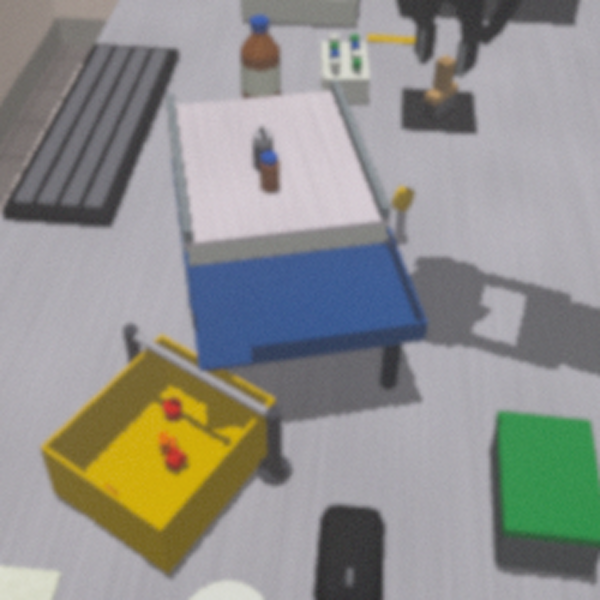

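View pics/t18.png

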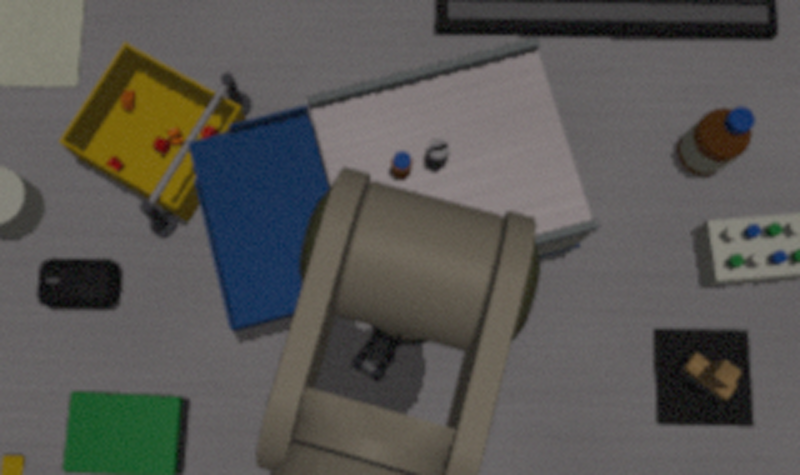

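View pics/w18.png

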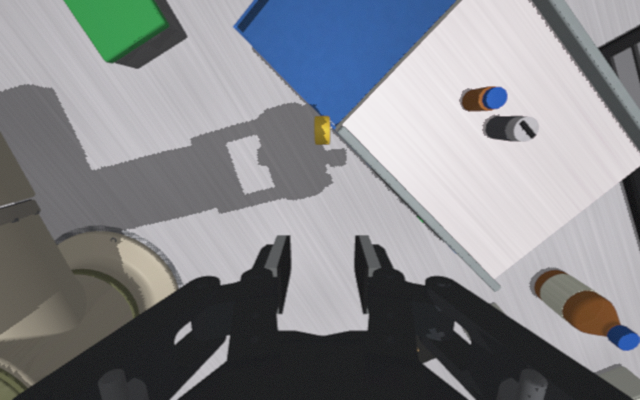

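```bash
python3 -c "
from rig import env
print(env.close_job())"
```

```text
the job is handed in; nothing more can be done
None
```

I handed the job in at about 26 s. All five pieces of scrap are in the yellow waste box.

I swept the scrap off the deck in two lanes, one each side of the clamp and vial, touching it only with the brush. I then put the brush back on its mat, tipped the tray to about 44°, lowered it flat and let go.

**Last checks:**
- **Scrap:** the final top view shows three red and two orange pieces in the box. The side view shows one red piece and part of an orange one less clearly. No scrap is left on the deck or tray.
- **Vial, brush and tray:** the amber vial is standing by the clamp, the brush is upright on its mat and the tray is flat.
- **Other things on the bench:** the other items look unmoved in the pictures; I did not measure their positions.
- **Arm:** it is clear of everything, with wrist force near zero.

**Disagreements and forces:**
- **Camera offset:** my first fit of the station was about 4 mm off from the wrist camera along the station's x axis, so I corrected it before sweeping.
- **Forces:** pressing the tray onto its rests gave about 25 N upward (29 N in all) at the wrist. I eased off by 2 mm before letting go. That was the highest reading I saw.

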